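# Pack the tile die and offer it up to the mould

## Robot

A 6-joint arm with a two-finger parallel gripper is mounted at the origin on the work surface. World frame = base frame: x ahead of the robot, y to its left, z up, the work surface at z = 0. Lengths are in m, angles in degrees, forces in N, time in s.
With the tool pointing down it reaches from about 0.35 to 0.875 m from the base axis. Payload 4.2 kg.
Tool frame: the origin (TCP) lies on the centre line of the jaws, within the pads' length; the fingertips stand 19 mm ahead of it and the grasp point (between the pads) is the TCP; x points along the fingers, y is the direction in which the jaws open and shut, and the axes are right-handed (so a half turn about x gives the same grasp; the last joint's range is limited). The gripper opens to 87 mm and grips with 3 to 60 N. Pads are 19 mm wide; open, the fingers measure 117 mm over their backs; the gripper's body (75 mm by 190 mm) begins 51 mm behind the grasp point.
Start: joints at [89.53, 22.042, 0.453, 0, -68.411, -14.817], TCP at [0.165, 0.603, 0.242] pointing down, gripper open.
Joint ranges: [-179.83, 179.83], [-69.29, 118.12], [-61.27, 80.66], [-181.25, 117.63], [-171.15, -9.14], [-177.46, 177.46]. Speed limits (degrees/s): [159.86, 159.86, 180, 180, 180, 180].

## Interface

Orientations are given as a 3x3 rotation matrix whose columns are the frame's x, y, z axes.
In Python, from station import r, viewer, job, spotter gives the robot as it stands.
- The arm moves only by the tool play_rows, never from a script. Its argument "commands" is a list of rows, each an object of numbers: "fingers": the gripper command: -1 is fully open, 1 is shut, values between are in proportion; "tx", "ty", "tz": the shift along the tool's x, y, z normalised to -1 to 1, where 1 is 750 mm; "ax", "ay", "az": the turn, a rotation vector about the tool's x, y, z normalised to -1 to 1, where 1 is pi rad. In form: [{"fingers": .., "tx": .., "ty": .., "tz": .., "ax": .., "ay": .., "az": ..}, ...]. A call has 1 to 5 rows; each row is the pose to reach, as a shift and turn from the pose commanded when the call began, along the tool's axes at that moment, turning the shorter way round; what a row does not reach only later rows make up. A row lasts 1/12 s, in which the tool goes at most 41.7 mm and 7.16 degrees, less where a joint would pass 70% of its speed; a pose out of reach is approached as far as the arm can. A call with a number of a shift or a turn outside -1 to 1 is refused whole. A call with a gripper value outside its range is refused whole. The fingers move at their own pace and stop on an object; the grip force is fixed at half the most. Time passes only in rows, so rows that repeat a pose let the fingers close. It gives the time, the measured TCP pose, the force and the opening at its end, in the units of the state.
- r.sense(): the state, without advancing time (a new reading comes with each control period).
- viewer.capture(name): name is "scene" or "top" or "wrist"; returns a dict with "image" (420x560x3 uint8, red, green, blue), "fx", "fy", "cx", "cy" (pixels), "R" (3x3) and "t" (3): a world point X has camera coordinates R X + t; the wrist camera has in their place "mount" (4x4, takes a point from camera to tool coordinates, whose origin is the TCP and whose axes are the tool frame's). Camera axes: x right, y down, z forward; pixel columns grow to the right and rows downward; lengths in m; the calibration is good to about 2 mm. A picture is of the moment at which its call begins: read the wrist's pose just before it. There is no depth.
- job.finish_job(): hands the job in, once; it reports no verdict.
Trained networks look in a picture, given as the dict that the camera call returned (one of the last four; its "shot" number tells which), for a name from the list of things; names that differ only in an ending like _2 or _b are one class to them, and where a whole thing is asked for, a point or a joint stands for the part that bears it (a point fixed in the world has none). Each returns a list of dicts, best first, with "score" (0 to 1); they miss things now and then, are a little off and sometimes report something else, mostly with a low value. They report only what shows in the picture. A call takes as long as a camera call. They do not tell look-alikes from the thing itself.
- spotter.find_in(name, picture): "uv" ([column, row] in pixels, amid what is visible of it).
- spotter.silhouettes(name, picture): "region" (420x560 bool, what is visible of it) and "uv" ([column, row] in pixels, amid what is visible of it).
The state is a dict: "time_s": time; "joints": joint angles; "joint_velocities": joint speeds; "effort": joint torques, N m; "tcp_pos": TCP position; "ee_rot": TCP orientation; "wrist_force": force on the tool from outside, world axes, zero at the start; "moment": the same for the moment, N m; "gripper_width": opening from 0.0 (shut) to 1.0 (fully open).
Only numpy, scipy, OpenCV 4.12 (cv2) and the standard library are available. Lean on these libraries where they do the work, as an engineer would, in place of code of your own. Each camera call takes 0.05 s, during which the arm holds its last target. There are 200 camera calls.

## Task

Slip the thick dark steel packing ring over the spigot of the tile die on its wooden rest, lower it right down flat on the die's back without dropping it, and let go. Then take the die by the flats of its spigot, carry it over the things on the bench without shifting any of them, and offer it up to the mould: hold it still, level, centred and square over the frame's opening, its face about 10 mm above the rim, never touching the mould, so that I can sight the gap all round. Finish while still holding it there; do not put it down.

Things in the scene. Friction and masses are not known exactly. Their poses are not given: they have to be found in the camera images.
- die: loose aluminium die (plunger): square sole 97 x 97 x 12 mm with an upright steel spigot in the middle of its back, about 0.5 kg. Origin: centre of the underside (its face); z up, x and y along the sole's edges. It lies about centred on the rest, its face on the battens, 35 mm above the bench
- spigot_top (a point): centre of the top of the die's spigot, 68 mm above the die's face; axes as the die's. The spigot is 25 mm in diameter; its top 5 mm taper to 17 mm. From 32 mm above the face to the top it has two bright milled flats 18 mm apart that face +y and -y of the die: grip there, the fingers closing along the die's y
- rest: fixed wooden rest for the die: plywood board 150 x 150 x 15 mm with two battens, their tops 35 mm above the bench. Origin: centre of the underside on the bench
- mould: fixed steel mould: bed plate 160 x 160 x 12 mm, on it a square frame of 16 mm bars round an opening 100 x 100 mm; rim 48 mm above the bench, hinge bolts and black closing lever lower than the rim. Origin: centre of the underside; x, y along the bars. The square die may face any quarter turn. Mould and rest stand one on the left, one on the right of the bench
- mould_mouth (a point): the centre of the mould's opening at the height of the frame's rim (48 mm above the bench); axes as the mould's
- steel_ring: the loose packing ring to be used: dark steel, 56 mm outside, 28 mm bore, 16 mm thick, about 0.22 kg, lying flat on the bench near the robot. Origin: centre of its underside. When it is seated on the die its underside is 12 mm above the die's face
- brass_ring: a brass packing ring that is not wanted: 56 mm outside, 28 mm bore, only 8 mm thick; lies flat on the bench in the same row. Origin: centre of its underside. Leave it where it is
- cup: a small empty violet plastic colour cup, 64 mm wide at the rim, 55 mm high, standing on the bench in the same row. Origin: centre of its underside. Leave it where it is
- tiles: a strapped pack of four finished tiles, 100 x 100 mm and 80 mm high, about 1.7 kg, loose on the bench between the rest and the mould. Origin: centre of its underside. Leave it where it is
There are look-alikes about, which are no part of the job. Leave any green or red look-alike of the die alone.

How it is judged (in metres and radians):
On the way, in this order (a step that is already met when the one before it is completed fails the run):
1. the steel ring sits over the spigot flat on the die's back, let go, while the die still lies on its rest (horizontal distance between steel_ring and die below 0.004 m and z of steel_ring in the frame of die between 0.0095 and 0.0145 m and angle between the z axis of steel_ring and the z axis of die, either way round below 0.06 rad and contact force between the fingers and steel_ring below 0.1 N and height (world z) of die below 0.039 m and horizontal distance between die and rest below 0.04 m), for 0.2 s.
2. the die is lifted clear of its rest in the fingers (height (world z) of die above 0.055 m and contact force between the fingers and die above 2 N), for 0.1 s.
At the end, for the whole second after the job is handed in: the fingers hold the die still over the mould, not touching it: its face 3 to 20 mm above the rim, centred within 6 mm, square to the frame within 4 degrees (any quarter turn), level within 4 degrees, with the steel ring lying seated on the die's back around the spigot and not gripped (horizontal distance between die and mould_mouth below 0.006 m and z of die in the frame of mould_mouth between 0.003 and 0.02 m and (angle between the x axis of die and the x axis of mould, either way round below 0.07 rad or angle between the x axis of die and the y axis of mould, either way round below 0.07 rad) and angle between die's own z axis and vertical below 0.07 rad and contact force between the fingers and die above 2 N and contact force between die and mould below 0.05 N and linear speed of die below 0.02 m/s and horizontal distance between steel_ring and die below 0.004 m and z of steel_ring in the frame of die between 0.0095 and 0.0145 m and contact force between the fingers and steel_ring below 1 N); the arm keeps its last pose, push and grip.
It fails at once if the die touches the mould (contact force between die and mould above 0.5 N).
It fails at once if the steel ring is dropped (falls free faster than a 12 mm drop) (contact force between the fingers and steel_ring below 0.1 N and linear speed of steel_ring above 0.5 m/s and contact force between the fingers and die below 0.1 N).
It fails at once if the pack of tiles is shifted by more than 15 mm (distance of tiles from where it was at the start of the episode above 0.015 m).
It fails at once if the brass ring is shifted by more than 15 mm (distance of brass_ring from where it was at the start of the episode above 0.015 m).
It fails at once if the cup is shifted by more than 15 mm or tipped (distance of cup from where it was at the start of the episode above 0.015 m or angle between cup's own z axis and vertical above 0.3 rad).
It also fails if it takes over 58 s, if anything falls off the work surface, if the arm or the gripper's body presses on something with over 40 N, if the wrist force passes 120 N, or if a joint passes its speed limit or range.

## Working session

There is one attempt and no reset: what is moved stays moved. The work goes in short steps, Python scripts to look and compute and a tool call to move; the robot and the scene stay as the last step left them, time stands still between calls to the robot, and variables do not carry over. Pictures are saved under pics/ and viewed, about 8 in all and at most 12, crops included, and the job is handed in when it is done.

Besides the shell and the picture viewer there is one more tool, called after "Call:" by a JSON object that holds its "fn" and its "kwargs", one argument or row to a line. play_rows: Moves the arm, as the interface text tells. Its arguments: {"type":"object","properties":{"commands":{"type":"array"}},"required":["commands"]}

```bash
ls; mkdir -p pics; cat > h.py <<'E'
import numpy as np, cv2
from station import r, viewer, job, spotter
def save(p,n): cv2.imwrite('pics/'+n+'.png', p['image'][:,:,::-1])
def cam(p, s=None):
    if 'mount' in p:
        M=np.array(p['mount']); Rw=np.array(s['ee_rot']); T=np.array(s['tcp_pos'])
        return Rw@M[:3,:3], Rw@M[:3,3]+T   # cam->world rot, centre
    R=np.array(p['R']); return R.T, -R.T@np.array(p['t'])
def toworld(p,uv,z,s=None):
    R,c=cam(p,s); uv=np.atleast_2d(np.array(uv,float))
    d=np.c_[(uv[:,0]-p['cx'])/p['fx'],(uv[:,1]-p['cy'])/p['fy'],np.ones(len(uv))]@R.T
    return c+d*((z-c[2])/d[:,2])[:,None]
def proj(p,X,s=None):
    R,c=cam(p,s); q=(np.atleast_2d(X)-c)@R
    return np.c_[q[:,0]/q[:,2]*p['fx']+p['cx'],q[:,1]/q[:,2]*p['fy']+p['cy']]
E
python3 - <<'E'
from h import *
s=r.sense(); print(s['tcp_pos'],np.round(s['ee_rot'],3),s['wrist_force'])
Z=dict(die=.047,spigot_top=.103,rest=.035,mould=.048,steel_ring=.016,brass_ring=.008,cup=.055,tiles=.08)
for n in('top','scene'):
    p=viewer.capture(n); save(p,n+'0'); print(n,cam(p)[1])
    for k,z in Z.items():
        for f in spotter.find_in(k,p)[:3]: print(k,round(f['score'],2),np.round(f['uv'],1),np.round(toworld(p,f['uv'],z)[0],3))
E
```

```text
pics
[0.16460697 0.6023387  0.24046363] [[-0.    -0.264 -0.965]
 [-0.002 -0.965  0.264]
 [-1.     0.002 -0.   ]] [-0.64015108  0.24632597  0.26196151]
top [ 0.29829182 -0.14919922  1.72934178]
die 0.8 [414.8 241.5] [ 0.333 -0.56   0.047]
die 0.71 [323.7 279.7] [ 0.21  -0.264  0.047]
die 0.7 [331.2 172.9] [ 0.558 -0.292  0.047]
spigot_top 0.84 [382.6 185.7] [ 0.508 -0.449  0.103]
spigot_top 0.82 [413.3 242.9] [ 0.327 -0.542  0.103]
spigot_top 0.7 [330.6 172.2] [ 0.552 -0.285  0.103]
rest 0.64 [317.1 167. ] [ 0.58  -0.246  0.035]
mould 0.67 [161.4 164.1] [0.59  0.267 0.048]
steel_ring 0.47 [275.2 201.9] [ 0.466 -0.107  0.016]
brass_ring 0.57 [207.9 209.1] [0.444 0.119 0.008]
cup 0.71 [242.  211.1] [0.433 0.    0.055]
tiles 0.81 [253.6 162.7] [ 0.588 -0.039  0.08 ]
tiles 0.61 [330.4 173.3] [ 0.552 -0.286  0.08 ]
scene [1.03349237 0.18862835 0.85644065]
die 0.94 [165.9 159.7] [ 0.364 -0.55   0.047]
die 0.71 [154.2 211.6] [ 0.538 -0.445  0.047]
die 0.67 [200.1 242.9] [ 0.563 -0.282  0.047]
spigot_top 0.97 [169.6 164.9] [ 0.422 -0.477  0.103]
spigot_top 0.95 [275.4 170.7] [ 0.301 -0.223  0.103]
spigot_top 0.73 [152.5 211.8] [ 0.575 -0.404  0.103]
rest 0.76 [200.3 264.2] [ 0.607 -0.25   0.035]
mould 0.55 [417.1 370.6] [0.609 0.267 0.048]
steel_ring 0.54 [280.2 250.1] [ 0.465 -0.115  0.016]
brass_ring 0.53 [281.4 248.4] [ 0.453 -0.118  0.008]
cup 0.77 [326.6 257.7] [0.457 0.004 0.055]
tiles 0.71 [417.1 369.9] [0.625 0.264 0.08 ]
tiles 0.68 [287.5 301.5] [ 0.617 -0.013  0.08 ]
```

```bash
python3 - <<'E'
import cv2,numpy as np
a=cv2.imread('pics/top0.png');b=cv2.imread('pics/scene0.png')
c=cv2.resize(a[120:300,130:450],None,fx=2.5,fy=2.5,interpolation=2)
cv2.imwrite('pics/top_c.png',c)
E
```

```text
(no output)
```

View pics/top_c.png

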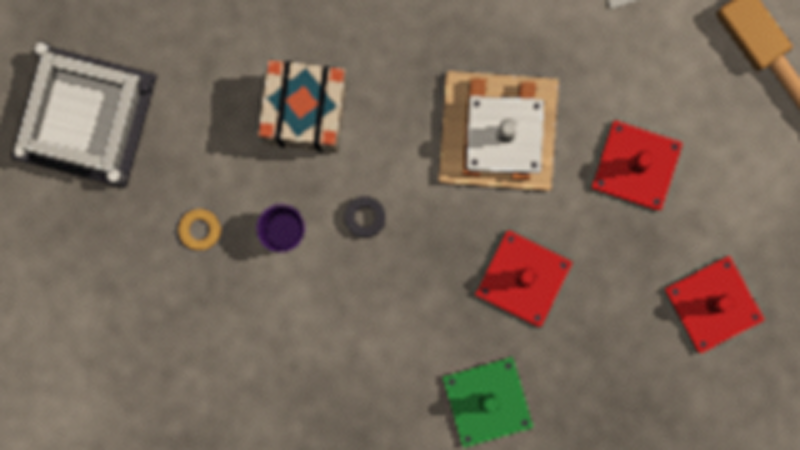

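View pics/scene0.png

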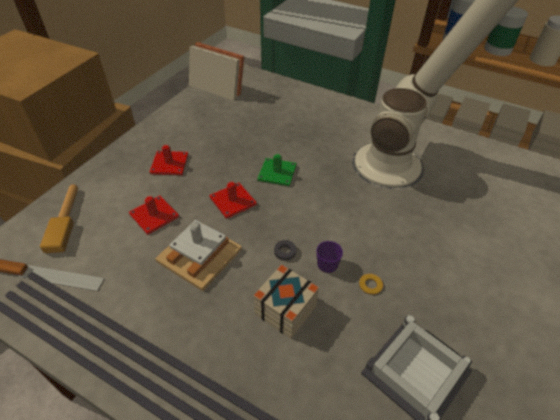

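The top crop shows the white die on its rest at the right (spigot at about (331,172) in the full image), tiles in the middle, and the mould at the left, slightly turned. The row runs brass ring (208,210), cup (242,211), dark ring (275,203). The red and green dies are look-alikes. The scene view agrees.

```bash
cat >> h.py <<'E'
from scipy.spatial.transform import Rotation as Ro
def ori(jaw_deg):
    a=np.radians(jaw_deg); x=np.array([0,0,-1.]); y=np.array([np.cos(a),np.sin(a),0]); return np.c_[x,y,np.cross(x,y)]
def go(target,jaw):
    s=r.sense(); R=np.array(s['ee_rot']); p=np.array(s['tcp_pos'])
    best=min((jaw+k for k in(0,180)),key=lambda j:Ro.from_matrix(R.T@ori(j)).magnitude())
    d=R.T@(np.array(target)-p); w=Ro.from_matrix(R.T@ori(best)).as_rotvec()
    print('t=%.2f'%s['time_s'],'tcp',np.round(p,4),'jaw',round(np.degrees(np.arctan2(R[1,1],R[0,1])),2),'j6',round(s['joints'][5],1),'w',round(s['gripper_width'],3))
    print('shift',np.round(d/.75,4),'turn',np.round(w/np.pi,4),'rows >=%.1f / %.1f'%(np.linalg.norm(d)/.0417,np.degrees(np.linalg.norm(w))/7.16))
E
python3 - <<'E'
from h import *
p=viewer.capture('wrist'); print(np.round(p['mount'],3),p['fx'],p['cx'],p['cy'])
R,c=cam(p,r.sense()); print(c,R[:,2])
go([.50,.22,.33],254.7)
E
```

```text
[[ 0.001 -0.244  0.97  -0.144]
 [ 1.     0.    -0.001  0.   ]
 [-0.     0.97   0.244 -0.066]
 [ 0.     0.     0.     1.   ]] 313.36757983239454 280.51499177459544 205.54720212289283
[0.22822447 0.58501318 0.38509061] [-0.23474103  0.06547378 -0.96985042]
t=0.95 tcp [0.1648 0.6029 0.2416] jaw -105.29 j6 -14.8 w 0.998
shift [-0.1179  0.3746 -0.5658] turn [0.0001 0.     0.    ] rows >=12.4 / 0.0
```

```bash
python3 - <<'E'
from h import *
go([.61,.26,.26],254.7)
E
```

```text
t=0.95 tcp [0.1648 0.6029 0.2416] jaw -105.29 j6 -14.8 w 0.998
shift [-0.0246  0.2845 -0.6932] turn [0.0001 0.     0.    ] rows >=13.5 / 0.0
```

Call:
{"fn": "play_rows", "kwargs": {
  "commands": [
    {"fingers": -1,"tx": -0.02,"ty": 0.02,"tz": -0.05,"ax": 0,"ay": 0,"az": 0},
    {"fingers": -1,"tx": -0.025,"ty": 0.04,"tz": -0.1,"ax": 0,"ay": 0,"az": 0},
    {"fingers": -1,"tx": -0.025,"ty": 0.06,"tz": -0.15,"ax": 0,"ay": 0,"az": 0},
    {"fingers": -1,"tx": -0.025,"ty": 0.08,"tz": -0.2,"ax": 0,"ay": 0,"az": 0},
    {"fingers": -1,"tx": -0.025,"ty": 0.1,"tz": -0.25,"ax": 0,"ay": 0,"az": 0}
  ]
}}

```text
time_s: 1.37
tcp_pos: [0.327, 0.4799, 0.2607]
ee_rot: [[0.0, -0.263, -0.965], [0.001, -0.965, 0.263], [-1.0, -0.001, -0.0]]
wrist_force: [0.8, -0.1, -0.2]
gripper_width: 0.999
```

Call:
{"fn": "play_rows", "kwargs": {
  "commands": [
    {"fingers": -1,"tx": 0,"ty": 0.02,"tz": -0.05,"ax": 0,"ay": 0,"az": 0},
    {"fingers": -1,"tx": 0,"ty": 0.04,"tz": -0.1,"ax": 0,"ay": 0,"az": 0},
    {"fingers": -1,"tx": 0,"ty": 0.06,"tz": -0.15,"ax": 0,"ay": 0,"az": 0},
    {"fingers": -1,"tx": 0,"ty": 0.08,"tz": -0.2,"ax": 0,"ay": 0,"az": 0},
    {"fingers": -1,"tx": 0,"ty": 0.1,"tz": -0.25,"ax": 0,"ay": 0,"az": 0}
  ]
}}

```text
time_s: 1.78
tcp_pos: [0.4883, 0.3579, 0.2606]
ee_rot: [[0.0, -0.263, -0.965], [0.0, -0.965, 0.263], [-1.0, -0.0, -0.0]]
wrist_force: [-0.5, 1.0, 0.2]
gripper_width: 0.997
```

Call:
{"fn": "play_rows", "kwargs": {
  "commands": [
    {"fingers": -1,"tx": 0,"ty": 0.03,"tz": -0.05,"ax": 0,"ay": 0,"az": 0},
    {"fingers": -1,"tx": 0,"ty": 0.05,"tz": -0.1,"ax": 0,"ay": 0,"az": 0},
    {"fingers": -1,"tx": 0,"ty": 0.07,"tz": -0.15,"ax": 0,"ay": 0,"az": 0},
    {"fingers": -1,"tx": 0,"ty": 0.085,"tz": -0.193,"ax": 0,"ay": 0,"az": 0},
    {"fingers": -1,"tx": 0,"ty": 0.085,"tz": -0.193,"ax": 0,"ay": 0,"az": 0}
  ]
}}

```text
time_s: 2.2
tcp_pos: [0.6138, 0.2556, 0.2592]
ee_rot: [[0.0, -0.27, -0.963], [-0.001, -0.963, 0.27], [-1.0, 0.001, -0.001]]
wrist_force: [-0.5, 0.3, -0.4]
gripper_width: 0.999
```

```bash
python3 - <<'E'
from h import *
s=r.sense(); p=viewer.capture('wrist'); save(p,'w1'); np.save('w1.npy',dict(p=p,s=s),allow_pickle=True)
print(s['tcp_pos'],np.abs(s['joint_velocities']).max())
for f in spotter.silhouettes('mould',p)[:2]:
    print(f['score'],f['uv'],toworld(p,f['uv'],.048,s),f['region'].sum())
E
```

```text
[0.61380021 0.25558828 0.25924823] 4.377099767963403
0.91 [274.8, 191.2] [[0.60975502 0.26327639 0.048     ]] 14608
```

View pics/w1.png

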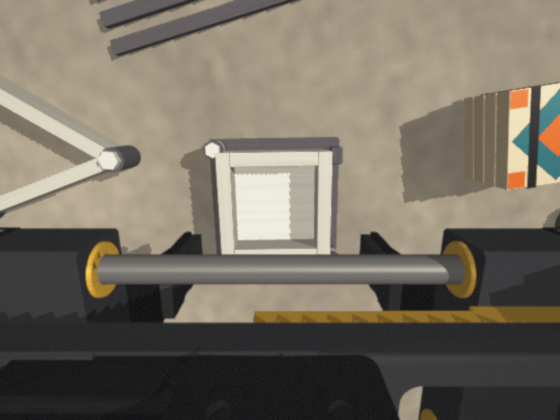

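The mould's far half shows at (215..340,140..255), and the gripper hides the near half. I'll back up towards the base.

Call:
{"fn": "play_rows", "kwargs": {
  "commands": [
    {"fingers": -1,"tx": 0,"ty": 0,"tz": 0.04,"ax": 0,"ay": 0,"az": 0},
    {"fingers": -1,"tx": 0,"ty": 0,"tz": 0.08,"ax": 0,"ay": 0,"az": 0},
    {"fingers": -1,"tx": 0,"ty": 0,"tz": 0.12,"ax": 0,"ay": 0,"az": 0},
    {"fingers": -1,"tx": 0,"ty": 0,"tz": 0.13,"ax": 0,"ay": 0,"az": 0},
    {"fingers": -1,"tx": 0,"ty": 0,"tz": 0.13,"ax": 0,"ay": 0,"az": 0}
  ]
}}

```text
time_s: 2.72
tcp_pos: [0.5132, 0.2867, 0.2615]
ee_rot: [[0.001, -0.259, -0.966], [0.001, -0.966, 0.259], [-1.0, -0.001, -0.0]]
wrist_force: [-0.4, -1.0, -0.8]
gripper_width: 1.001
```

```bash
python3 - <<'E'
from h import *
import pickle
s=r.sense(); p=viewer.capture('wrist'); pickle.dump((p,s),open('w2.pkl','wb'))
print(s['tcp_pos'],np.abs(s['joint_velocities']).max())
im=cv2.resize(p['image'][100:260,150:410],None,fx=3,fy=3,interpolation=cv2.INTER_CUBIC); 
cv2.imwrite('pics/w2.png',im[:,:,::-1])
for f in spotter.silhouettes('mould',p)[:2]:
    print(f['score'],f['uv'],toworld(p,f['uv'],.048,s),f['region'].sum())
E
```

```text
[0.51320763 0.28672823 0.26147683] 2.76685932929183
0.91 [279.4, 108.5] [[0.5960501  0.26598947 0.048     ]] 18824
```

View pics/w2.png

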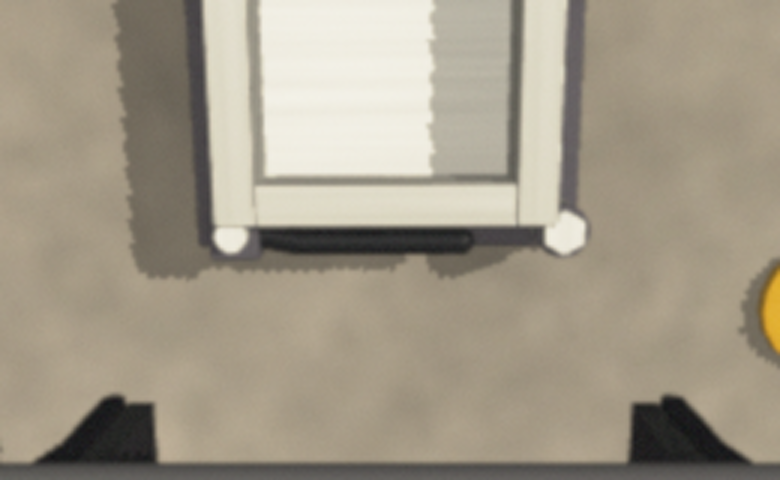

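Crop: the near side of the mould frame is visible with the lever and two bolts, nothing unexpected. I'll fit the rim edges (132 and 100 mm squares) numerically.

```bash
cat >> h.py <<'E'
def sq(x,y,a,z,half,n=60,trim=.85):
    t=np.linspace(-half*trim,half*trim,n); h=np.full(n,half)
    P=np.r_[np.c_[t,h],np.c_[t,-h],np.c_[h,t],np.c_[-h,t]]; c,s_=np.cos(a),np.sin(a)
    return np.c_[x+c*P[:,0]-s_*P[:,1],y+s_*P[:,0]+c*P[:,1],np.full(len(P),z)]
def fit(p,s,x0,y0,a0,shapes,sig=1.0,R=.015,mask=None):
    from scipy.ndimage import map_coordinates as mc
    from scipy.optimize import differential_evolution as de
    g=cv2.GaussianBlur(p['image'],(0,0),sig).astype(float)
    m=np.hypot(cv2.Sobel(g,-1,1,0),cv2.Sobel(g,-1,0,1)).max(2); m=np.minimum(m,150)
    def f(v):
        q=np.concatenate([sq(*v,z,h) for z,h in shapes]); u=proj(p,q,s)
        return -mc(m,[u[:,1],u[:,0]],order=1,mode='constant').mean()
    o=de(f,[(x0-R,x0+R),(y0-R,y0+R),(a0-.2,a0+.2)],seed=1,tol=1e-6)
    return o.x,o.fun
def draw(p,s,pts,n,box,k):
    im=p['image'][:,:,::-1].copy(); c0,c1,r0,r1=box
    im=cv2.resize(im[r0:r1,c0:c1],None,fx=k,fy=k,interpolation=2)
    for u in proj(p,pts,s): cv2.circle(im,(int((u[0]+.5-c0)*k),int((u[1]+.5-r0)*k)),1,(0,0,255),-1)
    cv2.imwrite('pics/'+n+'.png',im)
E
python3 - <<'E'
from h import *
import pickle
p,s=pickle.load(open('w2.pkl','rb'))
v,f=fit(p,s,.596,.266,-.26,[(.048,.066),(.048,.05)]); print('w2',v,np.degrees(v[2]),f)
w,f=fit(p,s,.596,.266,-.26,[(.048,.05)]); print(w,f)
w,f=fit(p,s,.596,.266,-.26,[(.048,.066)]); print(w,f)
d=np.load('w1.npy',allow_pickle=True).item()
draw(p,s,np.r_[sq(*v,.048,.066),sq(*v,.048,.05)],'w2f',(180,380,20,220),3)
q=viewer.capture('top')
w,f=fit(q,None,.596,.266,-.26,[(.048,.066),(.048,.05)],.7);print('top',w,f)
go([.41,-.03,.26],225)
E
```

```text
w2 [ 0.58913391  0.26984063 -0.25488088] -14.603598816586603 -149.76753326244616
[ 0.58973785  0.26968947 -0.25897347] -149.80519359880753
[ 0.58961621  0.2695449  -0.24269722] -149.9055087299376
top [ 0.59092533  0.27016925 -0.25515313] -129.04252734257713
t=2.87 tcp [0.5159 0.2859 0.2607] jaw -105.23 j6 30.0 w 0.999
shift [0.0006 0.4435 0.0256] turn [ 0.1654 -0.0002  0.0003] rows >=8.0 / 4.2
```

View pics/w2f.png

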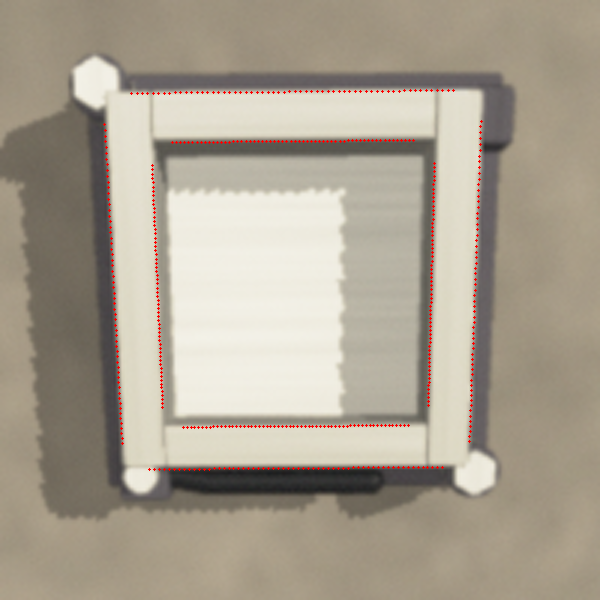

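Overlay sits well on the rim edges; the fixed top camera agrees within 2 mm. Re-measure now that the arm is still, then go to the ring.

```bash
sed -i 's/m=np.minimum(m,150)/m=np.minimum(m,600)/' h.py; python3 - <<'E'
from h import *
s=r.sense(); p=viewer.capture('wrist')
for sh in ([(.048,.066),(.048,.05)],[(.048,.066)],[(.048,.05)]):
    v,f=fit(p,s,.59,.27,-.26,sh); print(v,np.degrees(v[2]),f)
go([.40,-.17,.26],-45)
E
```

```text
[ 0.58960193  0.26943296 -0.25775152] -14.768074110818977 -266.84491776330543
[ 0.5895742   0.26951247 -0.25711605] -14.731664389416425 -311.8397962288247
[ 0.58961308  0.26937218 -0.25850572] -14.81128647499439 -222.31190920580855
t=2.92 tcp [0.5162 0.2856 0.2603] jaw -105.28 j6 30.0 w 1.002
shift [ 3.000e-04  6.268e-01 -1.060e-02] turn [-3.349e-01 -1.000e-04 -0.000e+00] rows >=11.3 / 8.4
```

Call:
{"fn": "play_rows", "kwargs": {
  "commands": [
    {"fingers": -1,"tx": 0,"ty": 0.03,"tz": 0,"ax": 0,"ay": 0,"az": 0},
    {"fingers": -1,"tx": 0,"ty": 0.08,"tz": 0,"ax": 0,"ay": 0,"az": 0},
    {"fingers": -1,"tx": 0,"ty": 0.13,"tz": 0,"ax": 0,"ay": 0,"az": 0},
    {"fingers": -1,"tx": 0,"ty": 0.18,"tz": 0,"ax": 0,"ay": 0,"az": 0},
    {"fingers": -1,"tx": 0,"ty": 0.23,"tz": 0,"ax": 0,"ay": 0,"az": 0}
  ]
}}

```text
time_s: 3.33
tcp_pos: [0.4703, 0.1172, 0.26]
ee_rot: [[-0.0, -0.264, -0.964], [-0.0, -0.964, 0.264], [-1.0, 0.0, 0.0]]
wrist_force: [1.5, -0.6, 0.7]
gripper_width: 0.998
```

Call:
{"fn": "play_rows", "kwargs": {
  "commands": [
    {"fingers": -1,"tx": 0,"ty": 0.05,"tz": 0,"ax": -0.03,"ay": 0,"az": 0},
    {"fingers": -1,"tx": 0,"ty": 0.1,"tz": 0,"ax": -0.06,"ay": 0,"az": 0},
    {"fingers": -1,"tx": 0,"ty": 0.15,"tz": 0,"ax": -0.1,"ay": 0,"az": 0},
    {"fingers": -1,"tx": 0,"ty": 0.2,"tz": 0,"ax": -0.135,"ay": 0,"az": 0},
    {"fingers": -1,"tx": 0,"ty": 0.25,"tz": -0.005,"ax": -0.17,"ay": 0,"az": 0}
  ]
}}

```text
time_s: 3.75
tcp_pos: [0.4249, -0.0602, 0.2605]
ee_rot: [[0.0, 0.255, -0.967], [0.0, -0.967, -0.255], [-1.0, 0.0, -0.0]]
wrist_force: [-0.0, -0.1, 0.6]
gripper_width: 1.004
```

```bash
python3 - <<'E'
from h import *
go([.40,-.17,.22],-45)
E
```

```text
t=3.75 tcp [ 0.4249 -0.0602  0.2605] jaw -75.23 j6 91.0 w 1.004
shift [0.054  0.1331 0.0694] turn [-1.679e-01 -1.000e-04 -0.000e+00] rows >=2.9 / 4.2
```

Call:
{"fn": "play_rows", "kwargs": {
  "commands": [
    {"fingers": -1,"tx": 0.01,"ty": 0.03,"tz": 0.015,"ax": -0.035,"ay": 0,"az": 0},
    {"fingers": -1,"tx": 0.03,"ty": 0.06,"tz": 0.03,"ax": -0.07,"ay": 0,"az": 0},
    {"fingers": -1,"tx": 0.05,"ty": 0.09,"tz": 0.05,"ax": -0.105,"ay": 0,"az": 0},
    {"fingers": -1,"tx": 0.054,"ty": 0.12,"tz": 0.07,"ax": -0.14,"ay": 0,"az": 0},
    {"fingers": -1,"tx": 0.054,"ty": 0.12,"tz": 0.07,"ax": -0.168,"ay": 0,"az": 0}
  ]
}}

```text
time_s: 4.17
tcp_pos: [0.3952, -0.1617, 0.2182]
ee_rot: [[-0.004, 0.703, -0.711], [-0.0, -0.711, -0.704], [-1.0, -0.003, 0.003]]
wrist_force: [0.6, -0.1, -0.8]
gripper_width: 0.999
```

Call:
{"fn": "play_rows", "kwargs": {
  "commands": [
    {"fingers": -1,"tx": 0,"ty": 0,"tz": 0,"ax": 0,"ay": 0,"az": 0},
    {"fingers": -1,"tx": 0,"ty": 0,"tz": 0,"ax": 0,"ay": 0,"az": 0},
    {"fingers": -1,"tx": 0,"ty": 0,"tz": 0,"ax": 0,"ay": 0,"az": 0}
  ]
}}

```text
time_s: 4.42
tcp_pos: [0.3978, -0.1585, 0.22]
ee_rot: [[0.001, 0.703, -0.712], [-0.0, -0.712, -0.703], [-1.0, 0.0, -0.0]]
wrist_force: [-0.5, 0.1, 1.2]
gripper_width: 0.999
```

```bash
cat >> h.py <<'E'
def ell(p,s,region,z):
    cs,_=cv2.findContours(region.astype('uint8'),cv2.RETR_EXTERNAL,cv2.CHAIN_APPROX_NONE)
    c=max(cs,key=cv2.contourArea)[:,0,:]; W=toworld(p,c,z,s)[:,:2]
    A=np.c_[2*W,np.ones(len(W))]; k=np.linalg.lstsq(A,(W**2).sum(1),rcond=None)[0]
    return k[:2],np.sqrt(k[2]+k[:2]@k[:2])
E
python3 - <<'E'
from h import *
import pickle
s=r.sense(); p=viewer.capture('wrist'); pickle.dump((p,s),open('w3.pkl','wb')); save(p,'w3')
print(s['tcp_pos'],np.abs(s['joint_velocities']).max())
for n,z in(('steel_ring',.014),('brass_ring',.007),('cup',.055),('die',.047),('spigot_top',.103),('tiles',.08)):
  for f in spotter.silhouettes(n,p)[:2]:
    print(n,round(f['score'],2),np.round(f['uv'],1),np.round(toworld(p,f['uv'],z,s),4),f['region'].sum(),*ell(p,s,f['region'],z))
E
```

```text
[ 0.39780357 -0.15846796  0.21998211] 0.7545353339695017
steel_ring 0.76 [295.  115.8] [[ 0.4639 -0.115   0.014 ]] 1779 [ 0.45184835 -0.10986466] 0.027825625933984462
steel_ring 0.75 [486.6 171.8] [[ 0.5722 -0.3106  0.014 ]] 9275 [ 0.56890774 -0.31045834] 0.06177408070848778
brass_ring 0.74 [186.4  46.7] [[0.4335 0.0145 0.007 ]] 4572 [0.4319899  0.01399287] 0.03757680494704389
cup 0.6 [186.8  48.9] [[ 0.4339 -0.004   0.055 ]] 4451 [ 0.43388899 -0.00277886] 0.03207379723048157
die 0.97 [231.8 312.6] [[ 0.2598 -0.2167  0.047 ]] 522 [ 0.25799427 -0.2192593 ] 0.016228189153645822
die 0.83 [485.2 174.3] [[ 0.5576 -0.293   0.047 ]] 9481 [ 0.55713052 -0.29166227] 0.05645069046549268
spigot_top 0.9 [484.9 173.3] [[ 0.5379 -0.2601  0.103 ]] 9168 [ 0.53724013 -0.25996283] 0.045717071382396106
spigot_top 0.73 [345.4 297.6] [[ 0.3778 -0.2624  0.103 ]] 1520 [ 0.3789642  -0.26361216] 0.022700217444442616
tiles 0.97 [320.    9.2] [[ 0.5325 -0.0701  0.08  ]] 1114 [ 0.53614081 -0.07145291] 0.016600736455536336
```

View pics/w3.png

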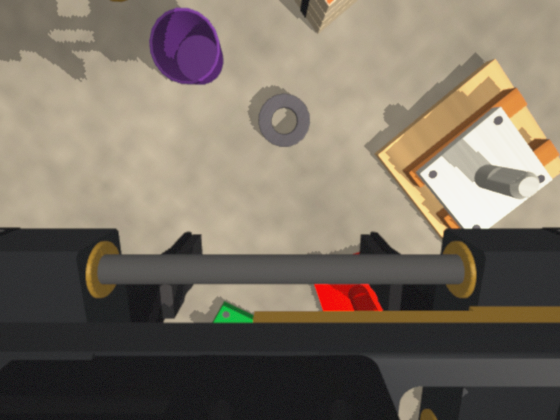

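The ring shows at (284,119) and the cup at (187,47). The die on its rest is at (485,172), with its spigot top at about (524,186). The network's ring region is a little off, so I'll fit circles to the edges instead.

```bash
cat >> h.py <<'E'
def fitc(p,s,x0,y0,shapes,sig=.8,R=.015,blk=None):
    from scipy.ndimage import map_coordinates as mc
    from scipy.optimize import differential_evolution as de
    g=cv2.GaussianBlur(p['image'],(0,0),sig).astype(float)
    m=np.minimum(np.hypot(cv2.Sobel(g,-1,1,0),cv2.Sobel(g,-1,0,1)).max(2),300)
    t=np.linspace(0,2*np.pi,120,endpoint=False)
    def f(v):
        u=proj(p,np.concatenate([np.c_[v[0]+h*np.cos(t),v[1]+h*np.sin(t),0*t+z] for z,h in shapes]),s)
        return -mc(m,[u[:,1],u[:,0]],order=1,mode='constant').mean()
    o=de(f,[(x0-R,x0+R),(y0-R,y0+R)],seed=1,tol=1e-6); return o.x,o.fun
def circ(x,y,z,h):
    t=np.linspace(0,2*np.pi,90); return np.c_[x+h*np.cos(t),y+h*np.sin(t),0*t+z]
E
python3 - <<'E'
from h import *
import pickle
p,s=pickle.load(open('w3.pkl','rb'))
print('uv seen->',toworld(p,[284,119],.016,s))
v,f=fitc(p,s,.457,-.112,[(.016,.028),(.016,.014)]); print('ring',v,f)
a,f=fitc(p,s,.457,-.112,[(.016,.028)]); print('ring outer',a,f)
d,f=fit(p,s,.557,-.29,-.05,[(.047,.0485)]); print('die',d,np.degrees(d[2]),f)
t,f=fitc(p,s,*d[:2],[(.103,.0085)],R=.01); print('spig',t,f)
q=viewer.capture('top')
print('top ring',fitc(q,None,.457,-.112,[(.016,.028),(.016,.014)]),'die',fit(q,None,.557,-.29,-.05,[(.047,.0485)],.7))
draw(p,s,np.r_[circ(*v,.016,.028),circ(*v,.016,.014),sq(*d,.047,.0485),circ(*t,.103,.0085)],'w3f',(240,560,40,260),2.5)
go([*v,.10],-45)
E
```

```text
uv seen-> [[ 0.45316777 -0.10897641  0.016     ]]
ring [ 0.45171877 -0.10969131] -99.7236901907549
ring outer [ 0.45177995 -0.10936835] -130.9095470391621
die [ 0.55696689 -0.29508506 -0.05252504] -3.0094632147991023 -256.1274631874561
spig [ 0.55738171 -0.29532496] -175.245950278498
top ring (array([ 0.46412513, -0.097     ]), np.float64(-85.31876282730134)) die (array([ 0.55704939, -0.29308901, -0.04682994]), np.float64(-277.33117166850406))
t=4.82 tcp [ 0.3973 -0.1582  0.2199] jaw -45.24 j6 134.5 w 0.999
shift [ 0.1599  0.0052 -0.097 ] turn [-0.0013 -0.0001 -0.    ] rows >=3.4 / 0.0
```

View pics/w3f.png

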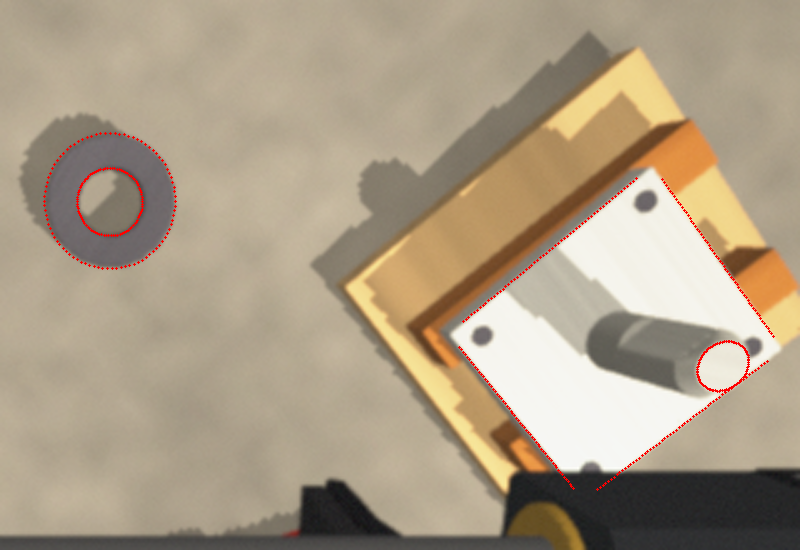

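Both overlays sit on the edges: ring (0.452,-0.110), die (0.557,-0.295) at -3° yaw. The spigot axis agrees within 0.5 mm. Now to above the ring.

Call:
{"fn": "play_rows", "kwargs": {
  "commands": [
    {"fingers": -1,"tx": 0,"ty": 0.002,"tz": -0.03,"ax": 0,"ay": 0,"az": 0},
    {"fingers": -1,"tx": 0.03,"ty": 0.005,"tz": -0.06,"ax": 0,"ay": 0,"az": 0},
    {"fingers": -1,"tx": 0.07,"ty": 0.005,"tz": -0.085,"ax": 0,"ay": 0,"az": 0},
    {"fingers": -1,"tx": 0.11,"ty": 0.005,"tz": -0.097,"ax": 0,"ay": 0,"az": 0},
    {"fingers": -1,"tx": 0.15,"ty": 0.005,"tz": -0.097,"ax": 0,"ay": 0,"az": 0}
  ]
}}

```text
time_s: 5.23
tcp_pos: [0.4535, -0.1087, 0.1066]
ee_rot: [[0.003, 0.705, -0.709], [0.0, -0.709, -0.705], [-1.0, 0.002, -0.002]]
wrist_force: [0.3, -0.1, -0.7]
gripper_width: 1.001
```

Call:
{"fn": "play_rows", "kwargs": {
  "commands": [
    {"fingers": -1,"tx": 0.005,"ty": 0,"tz": 0,"ax": 0,"ay": 0,"az": 0},
    {"fingers": -1,"tx": 0.01,"ty": 0,"tz": 0,"ax": 0,"ay": 0,"az": 0},
    {"fingers": -1,"tx": 0.01,"ty": 0,"tz": 0,"ax": 0,"ay": 0,"az": 0},
    {"fingers": -1,"tx": 0.01,"ty": 0,"tz": 0,"ax": 0,"ay": 0,"az": 0},
    {"fingers": -1,"tx": 0.01,"ty": 0,"tz": 0,"ax": 0,"ay": 0,"az": 0}
  ]
}}

```text
time_s: 5.65
tcp_pos: [0.4526, -0.11, 0.1016]
ee_rot: [[0.004, 0.704, -0.71], [0.0, -0.71, -0.704], [-1.0, 0.003, -0.003]]
wrist_force: [0.3, -0.1, -0.4]
gripper_width: 1.002
```

```bash
python3 - <<'E'
from h import *
go([.4517,-.1097,.022],-45)
E
```

```text
t=5.65 tcp [ 0.4526 -0.11    0.1016] jaw -45.26 j6 128.3 w 1.002
shift [ 0.1061 -0.0014  0.0008] turn [-0.0015 -0.0009 -0.0008] rows >=1.9 / 0.0
```

Call:
{"fn": "play_rows", "kwargs": {
  "commands": [
    {"fingers": -1,"tx": 0.03,"ty": -0.001,"tz": 0.001,"ax": 0,"ay": -0.001,"az": -0.001},
    {"fingers": -1,"tx": 0.06,"ty": -0.001,"tz": 0.001,"ax": 0,"ay": -0.001,"az": -0.001},
    {"fingers": -1,"tx": 0.085,"ty": -0.001,"tz": 0.001,"ax": 0,"ay": -0.001,"az": -0.001},
    {"fingers": -1,"tx": 0.1,"ty": -0.001,"tz": 0.001,"ax": 0,"ay": -0.001,"az": -0.001},
    {"fingers": -1,"tx": 0.104,"ty": -0.001,"tz": 0.001,"ax": 0,"ay": -0.001,"az": -0.001}
  ]
}}

```text
time_s: 6.07
tcp_pos: [0.4501, -0.1101, 0.0213]
ee_rot: [[-0.005, 0.704, -0.711], [-0.0, -0.711, -0.704], [-1.0, -0.004, 0.004]]
wrist_force: [0.7, -0.3, 0.1]
gripper_width: 0.999
```

Call:
{"fn": "play_rows", "kwargs": {
  "commands": [
    {"fingers": -1,"tx": 0,"ty": 0,"tz": 0,"ax": 0,"ay": 0,"az": 0},
    {"fingers": -1,"tx": 0,"ty": 0,"tz": 0,"ax": 0,"ay": 0,"az": 0},
    {"fingers": -1,"tx": 0,"ty": 0,"tz": 0,"ax": 0,"ay": 0,"az": 0}
  ]
}}

```text
time_s: 6.32
tcp_pos: [0.4515, -0.1099, 0.0231]
ee_rot: [[-0.001, 0.704, -0.71], [0.0, -0.71, -0.704], [-1.0, -0.001, 0.001]]
wrist_force: [-0.6, 0.5, 1.2]
gripper_width: 1.003
```

```bash
python3 - <<'E'
from h import *
go([.4517,-.1097,.022],-45); print(r.sense()['wrist_force'])
E
```

```text
t=6.32 tcp [ 0.4515 -0.1099  0.0231] jaw -45.25 j6 128.4 w 1.003
shift [ 0.0014  0.     -0.0004] turn [-0.0014  0.0003  0.0004] rows >=0.0 / 0.0
[-0.59607112  0.50208227  1.23104464]
```

Close on the ring.

Call:
{"fn": "play_rows", "kwargs": {
  "commands": [
    {"fingers": 1,"tx": 0.001,"ty": 0,"tz": 0,"ax": 0,"ay": 0,"az": 0},
    {"fingers": 1,"tx": 0.001,"ty": 0,"tz": 0,"ax": 0,"ay": 0,"az": 0},
    {"fingers": 1,"tx": 0.001,"ty": 0,"tz": 0,"ax": 0,"ay": 0,"az": 0},
    {"fingers": 1,"tx": 0.001,"ty": 0,"tz": 0,"ax": 0,"ay": 0,"az": 0},
    {"fingers": 1,"tx": 0.001,"ty": 0,"tz": 0,"ax": 0,"ay": 0,"az": 0}
  ]
}}

```text
time_s: 6.73
tcp_pos: [0.4505, -0.1099, 0.0212]
ee_rot: [[-0.004, 0.704, -0.71], [0.0, -0.71, -0.704], [-1.0, -0.003, 0.003]]
wrist_force: [-0.3, 0.1, -0.1]
gripper_width: 0.704
```

Call:
{"fn": "play_rows", "kwargs": {
  "commands": [
    {"fingers": 1,"tx": 0,"ty": 0,"tz": 0,"ax": 0,"ay": 0,"az": 0},
    {"fingers": 1,"tx": 0,"ty": 0,"tz": 0,"ax": 0,"ay": 0,"az": 0},
    {"fingers": 1,"tx": 0,"ty": 0,"tz": 0,"ax": 0,"ay": 0,"az": 0},
    {"fingers": 1,"tx": 0,"ty": 0,"tz": 0,"ax": 0,"ay": 0,"az": 0},
    {"fingers": 1,"tx": 0,"ty": 0,"tz": 0,"ax": 0,"ay": 0,"az": 0}
  ]
}}

```text
time_s: 7.15
tcp_pos: [0.4506, -0.1099, 0.0211]
ee_rot: [[-0.004, 0.704, -0.71], [-0.0, -0.71, -0.704], [-1.0, -0.003, 0.003]]
wrist_force: [0.4, -0.8, 1.2]
gripper_width: 0.625
```

Call:
{"fn": "play_rows", "kwargs": {
  "commands": [
    {"fingers": 1,"tx": 0,"ty": 0,"tz": 0,"ax": 0,"ay": 0,"az": 0},
    {"fingers": 1,"tx": 0,"ty": 0,"tz": 0,"ax": 0,"ay": 0,"az": 0},
    {"fingers": 1,"tx": -0.01,"ty": 0,"tz": 0,"ax": 0,"ay": 0,"az": 0},
    {"fingers": 1,"tx": -0.03,"ty": 0,"tz": 0,"ax": 0,"ay": 0,"az": 0},
    {"fingers": 1,"tx": -0.05,"ty": 0,"tz": 0,"ax": 0,"ay": 0,"az": 0}
  ]
}}

```text
time_s: 7.57
tcp_pos: [0.4491, -0.1099, 0.0584]
ee_rot: [[-0.008, 0.704, -0.711], [0.0, -0.711, -0.704], [-1.0, -0.006, 0.006]]
wrist_force: [0.5, -0.1, -2.1]
gripper_width: 0.626
```

Call:
{"fn": "play_rows", "kwargs": {
  "commands": [
    {"fingers": 1,"tx": -0.03,"ty": 0,"tz": 0,"ax": 0,"ay": 0,"az": 0},
    {"fingers": 1,"tx": -0.06,"ty": 0,"tz": 0,"ax": 0,"ay": 0,"az": 0},
    {"fingers": 1,"tx": -0.1,"ty": 0,"tz": 0,"ax": 0,"ay": 0,"az": 0},
    {"fingers": 1,"tx": -0.12,"ty": 0,"tz": 0,"ax": 0,"ay": 0,"az": 0},
    {"fingers": 1,"tx": -0.125,"ty": 0,"tz": 0,"ax": 0,"ay": 0,"az": 0}
  ]
}}

```text
time_s: 7.98
tcp_pos: [0.4521, -0.1098, 0.1553]
ee_rot: [[0.001, 0.704, -0.71], [0.0, -0.71, -0.704], [-1.0, 0.0, -0.001]]
wrist_force: [-0.2, -0.0, -2.2]
gripper_width: 0.624
```

```bash
python3 - <<'E'
from h import *
import pickle
s=r.sense(); print(s['wrist_force'])
go([.5570,-.2951,.165],-45)
E
```

```text
[-0.17439273 -0.02219029 -2.18851052]
t=7.98 tcp [ 0.4521 -0.1098  0.1553] jaw -45.24 j6 128.3 w 0.624
shift [-0.013   0.274   0.0746] turn [-0.0014 -0.0003 -0.0001] rows >=5.1 / 0.0
```

Call:
{"fn": "play_rows", "kwargs": {
  "commands": [
    {"fingers": 1,"tx": -0.005,"ty": 0.03,"tz": 0.01,"ax": 0,"ay": 0,"az": 0},
    {"fingers": 1,"tx": -0.01,"ty": 0.08,"tz": 0.025,"ax": 0,"ay": 0,"az": 0},
    {"fingers": 1,"tx": -0.013,"ty": 0.13,"tz": 0.04,"ax": 0,"ay": 0,"az": 0},
    {"fingers": 1,"tx": -0.013,"ty": 0.18,"tz": 0.05,"ax": 0,"ay": 0,"az": 0},
    {"fingers": 1,"tx": -0.013,"ty": 0.22,"tz": 0.06,"ax": 0,"ay": 0,"az": 0}
  ]
}}

```text
time_s: 8.4
tcp_pos: [0.5353, -0.2605, 0.16]
ee_rot: [[-0.007, 0.703, -0.711], [0.001, -0.711, -0.703], [-1.0, -0.006, 0.004]]
wrist_force: [0.5, 0.9, -2.7]
gripper_width: 0.625
```

Call:
{"fn": "play_rows", "kwargs": {
  "commands": [
    {"fingers": 1,"tx": 0,"ty": 0.03,"tz": 0.007,"ax": 0,"ay": 0,"az": 0},
    {"fingers": 1,"tx": 0,"ty": 0.05,"tz": 0.012,"ax": 0,"ay": 0,"az": 0},
    {"fingers": 1,"tx": 0,"ty": 0.053,"tz": 0.014,"ax": 0,"ay": 0,"az": 0},
    {"fingers": 1,"tx": 0,"ty": 0.053,"tz": 0.014,"ax": 0,"ay": 0,"az": 0},
    {"fingers": 1,"tx": 0,"ty": 0.053,"tz": 0.014,"ax": 0,"ay": 0,"az": 0}
  ]
}}

```text
time_s: 8.82
tcp_pos: [0.5544, -0.2936, 0.16]
ee_rot: [[-0.008, 0.704, -0.711], [0.002, -0.711, -0.704], [-1.0, -0.007, 0.004]]
wrist_force: [-0.0, 0.2, -2.6]
gripper_width: 0.626
```

Call:
{"fn": "play_rows", "kwargs": {
  "commands": [
    {"fingers": 1,"tx": 0,"ty": 0,"tz": 0,"ax": 0,"ay": 0,"az": 0},
    {"fingers": 1,"tx": 0,"ty": 0,"tz": 0,"ax": 0,"ay": 0,"az": 0}
  ]
}}

```text
time_s: 8.98
tcp_pos: [0.5552, -0.2934, 0.1615]
ee_rot: [[-0.005, 0.705, -0.71], [0.0, -0.71, -0.705], [-1.0, -0.004, 0.003]]
wrist_force: [-0.4, 0.0, -2.5]
gripper_width: 0.632
```

```bash
python3 - <<'E'
from h import *
s=r.sense(); go([.5570,-.2951,.07],-45)
p=viewer.capture('wrist'); save(p,'w4')
c=np.array(s['tcp_pos'])
E
```

```text
t=8.98 tcp [ 0.5552 -0.2934  0.1615] jaw -45.2 j6 147.9 w 0.632
shift [ 0.122   0.0037 -0.0005] turn [-0.0011  0.001   0.0012] rows >=2.2 / 0.0
```

View pics/w4.png

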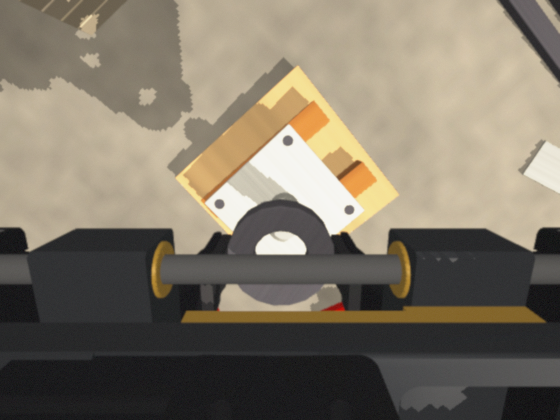

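The ring is in the jaws at (282,250), with the die (280,170) below it. A last check of the ring's offset from the TCP.

```bash
python3 - <<'E'
from h import *
s=r.sense(); p=viewer.capture('wrist'); c=np.array(s['tcp_pos']); z=c[2]-.021+.016
print(c,fitc(p,s,c[0],c[1],[(z,.028)],R=.008),fitc(p,s,c[0],c[1],[(z,.028),(z,.014)],R=.008))
print(fit(p,s,.557,-.295,-.05,[(.047,.0485)]))
go([.5570,-.2951,.07],-45)
E
```

```text
[ 0.55542094 -0.29347882  0.16175534] (array([ 0.55697681, -0.29133785]), np.float64(-140.80895360577804)) (array([ 0.55665148, -0.29182978]), np.float64(-132.33202988358133))
(array([ 0.55708518, -0.29519622, -0.05071739]), np.float64(-206.78735525449605))
t=9.08 tcp [ 0.5556 -0.2936  0.1619] jaw -45.2 j6 147.9 w 0.631
shift [ 0.1225  0.0031 -0.0003] turn [-0.0011  0.0009  0.001 ] rows >=2.2 / 0.0
```

Call:
{"fn": "play_rows", "kwargs": {
  "commands": [
    {"fingers": 1,"tx": 0.01,"ty": 0.0035,"tz": 0.0015,"ax": 0,"ay": 0.001,"az": 0.001},
    {"fingers": 1,"tx": 0.025,"ty": 0.0035,"tz": 0.0015,"ax": 0,"ay": 0.001,"az": 0.001},
    {"fingers": 1,"tx": 0.04,"ty": 0.0035,"tz": 0.0015,"ax": 0,"ay": 0.001,"az": 0.001},
    {"fingers": 1,"tx": 0.045,"ty": 0.0035,"tz": 0.0015,"ax": 0,"ay": 0.001,"az": 0.001},
    {"fingers": 1,"tx": 0.05,"ty": 0.0035,"tz": 0.0015,"ax": 0,"ay": 0.001,"az": 0.001}
  ]
}}

```text
time_s: 9.5
tcp_pos: [0.5558, -0.2968, 0.1222]
ee_rot: [[-0.003, 0.704, -0.71], [0.001, -0.71, -0.704], [-1.0, -0.003, 0.001]]
wrist_force: [0.4, 0.1, -2.7]
gripper_width: 0.63
```

Call:
{"fn": "play_rows", "kwargs": {
  "commands": [
    {"fingers": 1,"tx": 0.004,"ty": 0,"tz": 0,"ax": 0,"ay": 0,"az": 0},
    {"fingers": 1,"tx": 0.009,"ty": 0,"tz": 0,"ax": 0,"ay": 0,"az": 0},
    {"fingers": 1,"tx": 0.014,"ty": 0,"tz": 0,"ax": 0,"ay": 0,"az": 0},
    {"fingers": 1,"tx": 0.019,"ty": 0,"tz": 0,"ax": 0,"ay": 0,"az": 0},
    {"fingers": 1,"tx": 0.024,"ty": 0,"tz": 0,"ax": 0,"ay": 0,"az": 0}
  ]
}}

```text
time_s: 9.92
tcp_pos: [0.5568, -0.2971, 0.1059]
ee_rot: [[0.0, 0.704, -0.71], [-0.0, -0.71, -0.704], [-1.0, 0.0, -0.0]]
wrist_force: [-0.6, -0.6, -3.1]
gripper_width: 0.621
```

```bash
python3 - <<'E'
from h import *
go([.5570,-.2951,.069],-45);s=r.sense();print(s['wrist_force'],s['moment'])
E
```

```text
t=9.92 tcp [ 0.5568 -0.2971  0.1059] jaw -45.26 j6 148.2 w 0.621
shift [ 0.0492 -0.0017 -0.0021] turn [-0.0014 -0.0001 -0.0001] rows >=0.9 / 0.0
[-0.64460996 -0.64386505 -3.10233341] [-0.07109289 -0.10001544 -0.00111598]
```

Call:
{"fn": "play_rows", "kwargs": {
  "commands": [
    {"fingers": 1,"tx": 0.008,"ty": 0,"tz": 0,"ax": 0,"ay": 0,"az": 0},
    {"fingers": 1,"tx": 0.016,"ty": 0,"tz": 0,"ax": 0,"ay": 0,"az": 0},
    {"fingers": 1,"tx": 0.024,"ty": 0,"tz": 0,"ax": 0,"ay": 0,"az": 0},
    {"fingers": 1,"tx": 0.032,"ty": 0,"tz": 0,"ax": 0,"ay": 0,"az": 0},
    {"fingers": 1,"tx": 0.038,"ty": 0,"tz": 0,"ax": 0,"ay": 0,"az": 0}
  ]
}}

```text
time_s: 10.33
tcp_pos: [0.5563, -0.297, 0.0766]
ee_rot: [[-0.001, 0.704, -0.71], [0.0, -0.71, -0.704], [-1.0, -0.001, 0.0]]
wrist_force: [-0.0, 0.4, -1.7]
gripper_width: 0.627
```

Call:
{"fn": "play_rows", "kwargs": {
  "commands": [
    {"fingers": 1,"tx": 0.003,"ty": 0,"tz": 0,"ax": 0,"ay": 0,"az": 0},
    {"fingers": 1,"tx": 0.006,"ty": 0,"tz": 0,"ax": 0,"ay": 0,"az": 0},
    {"fingers": 1,"tx": 0.009,"ty": 0,"tz": 0,"ax": 0,"ay": 0,"az": 0},
    {"fingers": 1,"tx": 0.009,"ty": 0,"tz": 0,"ax": 0,"ay": 0,"az": 0},
    {"fingers": 1,"tx": 0.009,"ty": 0,"tz": 0,"ax": 0,"ay": 0,"az": 0}
  ]
}}

```text
time_s: 10.75
tcp_pos: [0.5567, -0.2971, 0.0709]
ee_rot: [[0.0, 0.704, -0.71], [-0.0, -0.71, -0.704], [-1.0, 0.0, 0.0]]
wrist_force: [0.3, -0.2, -2.3]
gripper_width: 0.628
```

Still no contact; creep down until the force shows it.

Call:
{"fn": "play_rows", "kwargs": {
  "commands": [
    {"fingers": 1,"tx": 0.001,"ty": 0,"tz": 0,"ax": 0,"ay": 0,"az": 0},
    {"fingers": 1,"tx": 0.002,"ty": 0,"tz": 0,"ax": 0,"ay": 0,"az": 0},
    {"fingers": 1,"tx": 0.003,"ty": 0,"tz": 0,"ax": 0,"ay": 0,"az": 0},
    {"fingers": 1,"tx": 0.003,"ty": 0,"tz": 0,"ax": 0,"ay": 0,"az": 0},
    {"fingers": 1,"tx": 0.003,"ty": 0,"tz": 0,"ax": 0,"ay": 0,"az": 0}
  ]
}}

```text
time_s: 11.17
tcp_pos: [0.5566, -0.2971, 0.0686]
ee_rot: [[0.0, 0.704, -0.71], [-0.0, -0.71, -0.704], [-1.0, 0.0, 0.0]]
wrist_force: [0.0, -0.1, -2.9]
gripper_width: 0.63
```

Call:
{"fn": "play_rows", "kwargs": {
  "commands": [
    {"fingers": 1,"tx": 0.001,"ty": 0,"tz": 0,"ax": 0,"ay": 0,"az": 0},
    {"fingers": 1,"tx": 0.002,"ty": 0,"tz": 0,"ax": 0,"ay": 0,"az": 0},
    {"fingers": 1,"tx": 0.002,"ty": 0,"tz": 0,"ax": 0,"ay": 0,"az": 0}
  ]
}}

```text
time_s: 11.42
tcp_pos: [0.5568, -0.2971, 0.0682]
ee_rot: [[0.0, 0.704, -0.71], [-0.0, -0.71, -0.704], [-1.0, 0.001, 0.0]]
wrist_force: [-1.4, 2.0, 4.2]
gripper_width: 0.628
```

Contact at TCP z = 0.068, exactly where the ring should seat (force up by ~7 N). Release.

Call:
{"fn": "play_rows", "kwargs": {
  "commands": [
    {"fingers": 0,"tx": 0,"ty": 0,"tz": 0,"ax": 0,"ay": 0,"az": 0},
    {"fingers": -0.6,"tx": 0,"ty": 0,"tz": 0,"ax": 0,"ay": 0,"az": 0},
    {"fingers": -1,"tx": 0,"ty": 0,"tz": 0,"ax": 0,"ay": 0,"az": 0},
    {"fingers": -1,"tx": 0,"ty": 0,"tz": 0,"ax": 0,"ay": 0,"az": 0},
    {"fingers": -1,"tx": 0,"ty": 0,"tz": 0,"ax": 0,"ay": 0,"az": 0}
  ]
}}

```text
time_s: 11.83
tcp_pos: [0.5568, -0.2971, 0.0668]
ee_rot: [[0.0, 0.704, -0.71], [-0.0, -0.71, -0.704], [-1.0, 0.0, -0.0]]
wrist_force: [-0.8, 0.5, 0.4]
gripper_width: 0.846
```

Call:
{"fn": "play_rows", "kwargs": {
  "commands": [
    {"fingers": -1,"tx": 0,"ty": 0,"tz": 0,"ax": 0,"ay": 0,"az": 0},
    {"fingers": -1,"tx": 0,"ty": 0,"tz": 0,"ax": 0,"ay": 0,"az": 0},
    {"fingers": -1,"tx": 0,"ty": 0,"tz": 0,"ax": 0,"ay": 0,"az": 0},
    {"fingers": -1,"tx": 0,"ty": 0,"tz": 0,"ax": 0,"ay": 0,"az": 0},
    {"fingers": -1,"tx": 0,"ty": 0,"tz": 0,"ax": 0,"ay": 0,"az": 0}
  ]
}}

```text
time_s: 12.25
tcp_pos: [0.5567, -0.2971, 0.067]
ee_rot: [[0.0, 0.704, -0.71], [-0.0, -0.71, -0.704], [-1.0, 0.0, -0.0]]
wrist_force: [0.1, 0.4, 0.7]
gripper_width: 0.993
```

Call:
{"fn": "play_rows", "kwargs": {
  "commands": [
    {"fingers": -1,"tx": -0.02,"ty": 0,"tz": 0,"ax": 0,"ay": 0,"az": 0},
    {"fingers": -1,"tx": -0.05,"ty": 0,"tz": 0,"ax": 0,"ay": 0,"az": 0},
    {"fingers": -1,"tx": -0.1,"ty": 0,"tz": 0,"ax": 0,"ay": 0,"az": 0},
    {"fingers": -1,"tx": -0.15,"ty": 0,"tz": 0.02,"ax": 0,"ay": 0,"az": 0},
    {"fingers": -1,"tx": -0.15,"ty": 0,"tz": 0.06,"ax": 0,"ay": 0,"az": 0}
  ]
}}

```text
time_s: 12.67
tcp_pos: [0.5303, -0.3299, 0.1885]
ee_rot: [[0.015, 0.708, -0.706], [-0.008, -0.706, -0.708], [-1.0, 0.016, -0.005]]
wrist_force: [1.6, -1.5, 1.1]
gripper_width: 0.996
```

```bash
python3 - <<'E'
from h import *
go([.475,-.30,.19],-93)
print(np.round(r.sense()['joints'],1))
E
```

```text
t=12.67 tcp [ 0.5303 -0.3299  0.1885] jaw -44.94 j6 151.9 w 0.996
shift [-0.0035 -0.0803  0.0239] turn [ 0.267  -0.0037 -0.0042] rows >=1.5 / 6.7
[-17.   23.8  -4.8   0.2 -60.4 151.9]
```

Call:
{"fn": "play_rows", "kwargs": {
  "commands": [
    {"fingers": -1,"tx": 0.0,"ty": 0,"tz": 0.04,"ax": 0,"ay": 0,"az": 0},
    {"fingers": -1,"tx": 0.0,"ty": 0,"tz": 0.06,"ax": 0,"ay": 0,"az": 0},
    {"fingers": -1,"tx": 0,"ty": 0,"tz": 0.06,"ax": 0,"ay": 0,"az": 0},
    {"fingers": -1,"tx": 0,"ty": 0,"tz": 0.06,"ax": 0,"ay": 0,"az": 0}
  ]
}}

```text
time_s: 13.0
tcp_pos: [0.4922, -0.3608, 0.1794]
ee_rot: [[-0.0, 0.703, -0.711], [0.0, -0.711, -0.703], [-1.0, -0.0, -0.0]]
wrist_force: [0.0, 0.3, 1.1]
gripper_width: 0.999
```

```bash
python3 - <<'E'
from h import *
import pickle
s=r.sense(); p=viewer.capture('wrist'); pickle.dump((p,s),open('w5.pkl','wb'))
d,f=fit(p,s,.557,-.295,-.05,[(.047,.0485)]); print('die',d,np.degrees(d[2]),f)
print('ring',fitc(p,s,*d[:2],[(.063,.028)],R=.01)); t=fitc(p,s,*d[:2],[(.103,.0085)],R=.01);print('spig',t)
u=proj(p,[[*d[:2],.06]],s)[0]; print(u,s['tcp_pos'])
c=int(np.clip(u[0]-100,0,360)); rr=int(np.clip(u[1]-80,0,220))
draw(p,s,np.r_[sq(*d,.047,.0485),circ(*t[0],.103,.0085)],'w5f',(c,c+200,rr,rr+150),4)
E
```

```text
die [ 0.55701944 -0.29523277 -0.04895084] -2.8046765930710045 -256.9535586131601
ring (array([ 0.55727192, -0.2961316 ]), np.float64(-249.40817378792096))
spig (array([ 0.55688012, -0.29488193]), np.float64(-164.90838195252357))
[279.33967534  92.6921918 ] [ 0.4922179  -0.36083561  0.17940823]
```

View pics/w5f.png

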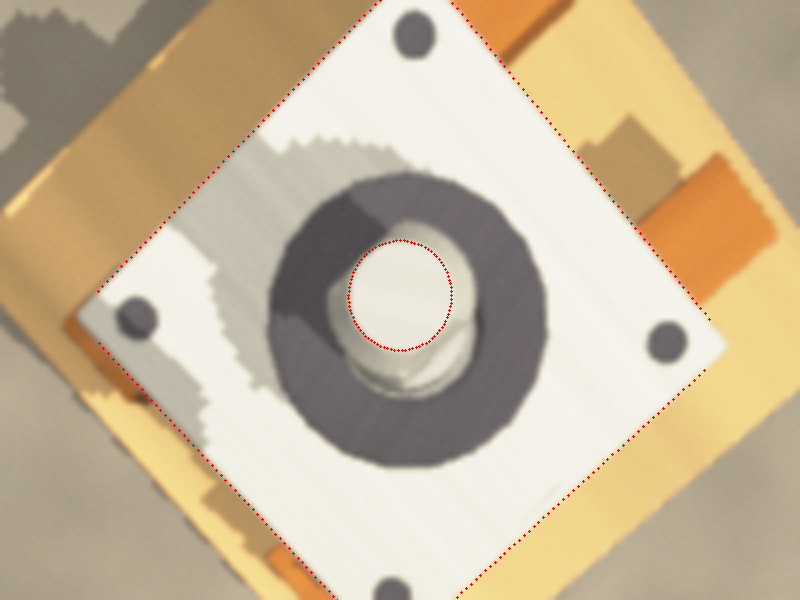

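The ring lies flat and concentric (within 1 mm). The milled flat shows at about (450,350), facing image down-right, which is world -y. So the jaws close along world y (jaw -92.9°).

```bash
python3 - <<'E'
from h import *
go([.5570,-.2951,.15],-92.9)
E
```

```text
t=13.05 tcp [ 0.4928 -0.3604  0.1793] jaw -45.28 j6 155.7 w 0.997
shift [ 0.0391 -0.0016 -0.1221] turn [2.646e-01 0.000e+00 1.000e-04] rows >=2.3 / 6.7
```

Call:
{"fn": "play_rows", "kwargs": {
  "commands": [
    {"fingers": -1,"tx": 0,"ty": 0,"tz": -0.02,"ax": 0.035,"ay": 0,"az": 0},
    {"fingers": -1,"tx": 0,"ty": 0,"tz": -0.05,"ax": 0.07,"ay": 0,"az": 0},
    {"fingers": -1,"tx": 0,"ty": 0,"tz": -0.08,"ax": 0.105,"ay": 0,"az": 0},
    {"fingers": -1,"tx": 0,"ty": -0.0016,"tz": -0.11,"ax": 0.14,"ay": 0,"az": 0},
    {"fingers": -1,"tx": 0,"ty": -0.0016,"tz": -0.122,"ax": 0.175,"ay": 0,"az": 0}
  ]
}}

```text
time_s: 13.47
tcp_pos: [0.5595, -0.2924, 0.179]
ee_rot: [[0.0, 0.227, -0.974], [0.0, -0.974, -0.227], [-1.0, -0.0, -0.0]]
wrist_force: [-0.7, -0.7, -0.2]
gripper_width: 1.0
```

Call:
{"fn": "play_rows", "kwargs": {
  "commands": [
    {"fingers": -1,"tx": 0.01,"ty": 0,"tz": 0,"ax": 0.03,"ay": 0,"az": 0},
    {"fingers": -1,"tx": 0.02,"ty": 0,"tz": 0,"ax": 0.06,"ay": 0,"az": 0},
    {"fingers": -1,"tx": 0.03,"ty": 0,"tz": 0,"ax": 0.089,"ay": 0,"az": 0},
    {"fingers": -1,"tx": 0.03,"ty": 0,"tz": 0,"ax": 0.089,"ay": 0,"az": 0},
    {"fingers": -1,"tx": 0.03,"ty": 0,"tz": 0,"ax": 0.089,"ay": 0,"az": 0}
  ]
}}

```text
time_s: 13.88
tcp_pos: [0.5573, -0.2943, 0.1563]
ee_rot: [[-0.001, -0.045, -0.999], [0.0, -0.999, 0.045], [-1.0, -0.0, 0.001]]
wrist_force: [-0.1, -0.8, 0.2]
gripper_width: 1.002
```

```bash
python3 - <<'E'
from h import *
go([.5570,-.2951,.0888],-92.9)
E
```

```text
t=13.88 tcp [ 0.5573 -0.2943  0.1563] jaw -92.56 j6 100.6 w 1.002
shift [0.0901 0.0011 0.0003] turn [0.0019 0.0005 0.0001] rows >=1.6 / 0.0
```

Call:
{"fn": "play_rows", "kwargs": {
  "commands": [
    {"fingers": -1,"tx": 0.02,"ty": 0.001,"tz": 0,"ax": 0.0015,"ay": 0,"az": 0},
    {"fingers": -1,"tx": 0.045,"ty": 0.001,"tz": 0,"ax": 0.0015,"ay": 0,"az": 0},
    {"fingers": -1,"tx": 0.07,"ty": 0.001,"tz": 0,"ax": 0.0015,"ay": 0,"az": 0},
    {"fingers": -1,"tx": 0.085,"ty": 0.001,"tz": 0,"ax": 0.0015,"ay": 0,"az": 0},
    {"fingers": -1,"tx": 0.088,"ty": 0.001,"tz": 0,"ax": 0.0015,"ay": 0,"az": 0}
  ]
}}

```text
time_s: 14.3
tcp_pos: [0.5559, -0.2953, 0.0889]
ee_rot: [[-0.004, -0.052, -0.999], [0.001, -0.999, 0.052], [-1.0, -0.001, 0.004]]
wrist_force: [0.1, -0.8, -0.6]
gripper_width: 1.001
```

Call:
{"fn": "play_rows", "kwargs": {
  "commands": [
    {"fingers": -1,"tx": 0,"ty": 0,"tz": 0,"ax": 0,"ay": 0,"az": 0},
    {"fingers": -1,"tx": 0,"ty": 0,"tz": 0,"ax": 0,"ay": 0,"az": 0},
    {"fingers": -1,"tx": 0,"ty": 0,"tz": 0,"ax": 0,"ay": 0,"az": 0}
  ]
}}

```text
time_s: 14.55
tcp_pos: [0.5578, -0.2962, 0.0925]
ee_rot: [[0.003, -0.052, -0.999], [-0.001, -0.999, 0.052], [-1.0, 0.001, -0.003]]
wrist_force: [-1.0, 0.4, -0.5]
gripper_width: 0.995
```

```bash
python3 - <<'E'
from h import *
go([.5570,-.2951,.0888],-92.9)
E
```

```text
t=14.55 tcp [ 0.5578 -0.2962  0.0925] jaw -93.01 j6 100.3 w 0.995
shift [ 0.0049 -0.0014  0.0011] turn [-0.0006 -0.0008 -0.0003] rows >=0.1 / 0.0
```

Call:
{"fn": "play_rows", "kwargs": {
  "commands": [
    {"fingers": -1,"tx": 0.002,"ty": -0.0013,"tz": 0.0005,"ax": 0,"ay": 0,"az": 0},
    {"fingers": -1,"tx": 0.002,"ty": -0.0013,"tz": 0.0005,"ax": 0,"ay": 0,"az": 0},
    {"fingers": -1,"tx": 0.002,"ty": -0.0013,"tz": 0.0005,"ax": 0,"ay": 0,"az": 0},
    {"fingers": -1,"tx": 0.002,"ty": -0.0013,"tz": 0.0005,"ax": 0,"ay": 0,"az": 0},
    {"fingers": -1,"tx": 0.002,"ty": -0.0013,"tz": 0.0005,"ax": 0,"ay": 0,"az": 0}
  ]
}}

```text
time_s: 14.97
tcp_pos: [0.5565, -0.2949, 0.0898]
ee_rot: [[0.0, -0.053, -0.999], [-0.0, -0.999, 0.053], [-1.0, 0.0, -0.0]]
wrist_force: [0.2, -0.9, 0.2]
gripper_width: 1.004
```

Call:
{"fn": "play_rows", "kwargs": {
  "commands": [
    {"fingers": -1,"tx": 0,"ty": 0,"tz": 0,"ax": 0,"ay": 0,"az": 0},
    {"fingers": -1,"tx": 0,"ty": 0,"tz": 0,"ax": 0,"ay": 0,"az": 0}
  ]
}}

```text
time_s: 15.13
tcp_pos: [0.5565, -0.2949, 0.0896]
ee_rot: [[0.0, -0.053, -0.999], [-0.0, -0.999, 0.053], [-1.0, 0.0, -0.0]]
wrist_force: [0.6, -0.5, 0.7]
gripper_width: 1.006
```

Good: tips are about 7.5 mm above the ring. Close on the flats (18/87 → width ~0.2).

Call:
{"fn": "play_rows", "kwargs": {
  "commands": [
    {"fingers": 1,"tx": 0,"ty": 0,"tz": 0,"ax": 0,"ay": 0,"az": 0},
    {"fingers": 1,"tx": 0,"ty": 0,"tz": 0,"ax": 0,"ay": 0,"az": 0},
    {"fingers": 1,"tx": 0,"ty": 0,"tz": 0,"ax": 0,"ay": 0,"az": 0},
    {"fingers": 1,"tx": 0,"ty": 0,"tz": 0,"ax": 0,"ay": 0,"az": 0},
    {"fingers": 1,"tx": 0,"ty": 0,"tz": 0,"ax": 0,"ay": 0,"az": 0}
  ]
}}

```text
time_s: 15.55
tcp_pos: [0.5565, -0.2949, 0.0896]
ee_rot: [[-0.0, -0.053, -0.999], [0.0, -0.999, 0.053], [-1.0, 0.0, 0.0]]
wrist_force: [0.6, -0.3, 0.5]
gripper_width: 0.707
```

Call:
{"fn": "play_rows", "kwargs": {
  "commands": [
    {"fingers": 1,"tx": 0,"ty": 0,"tz": 0,"ax": 0,"ay": 0,"az": 0},
    {"fingers": 1,"tx": 0,"ty": 0,"tz": 0,"ax": 0,"ay": 0,"az": 0},
    {"fingers": 1,"tx": 0,"ty": 0,"tz": 0,"ax": 0,"ay": 0,"az": 0},
    {"fingers": 1,"tx": 0,"ty": 0,"tz": 0,"ax": 0,"ay": 0,"az": 0},
    {"fingers": 1,"tx": 0,"ty": 0,"tz": 0,"ax": 0,"ay": 0,"az": 0}
  ]
}}

```text
time_s: 15.97
tcp_pos: [0.5565, -0.2949, 0.0896]
ee_rot: [[0.0, -0.053, -0.999], [-0.0, -0.999, 0.053], [-1.0, 0.0, -0.0]]
wrist_force: [0.8, -1.2, -0.4]
gripper_width: 0.322
```

Call:
{"fn": "play_rows", "kwargs": {
  "commands": [
    {"fingers": 1,"tx": 0,"ty": 0,"tz": 0,"ax": 0,"ay": 0,"az": 0},
    {"fingers": 1,"tx": 0,"ty": 0,"tz": 0,"ax": 0,"ay": 0,"az": 0},
    {"fingers": 1,"tx": 0,"ty": 0,"tz": 0,"ax": 0,"ay": 0,"az": 0},
    {"fingers": 1,"tx": 0,"ty": 0,"tz": 0,"ax": 0,"ay": 0,"az": 0},
    {"fingers": 1,"tx": 0,"ty": 0,"tz": 0,"ax": 0,"ay": 0,"az": 0}
  ]
}}

```text
time_s: 16.38
tcp_pos: [0.5565, -0.295, 0.0896]
ee_rot: [[0.0, -0.053, -0.999], [-0.0, -0.999, 0.053], [-1.0, 0.0, -0.0]]
wrist_force: [0.4, -0.3, -0.4]
gripper_width: 0.205
```

Call:
{"fn": "play_rows", "kwargs": {
  "commands": [
    {"fingers": 1,"tx": 0,"ty": 0,"tz": 0,"ax": 0,"ay": 0,"az": 0},
    {"fingers": 1,"tx": 0,"ty": 0,"tz": 0,"ax": 0,"ay": 0,"az": 0},
    {"fingers": 1,"tx": 0,"ty": 0,"tz": 0,"ax": 0,"ay": 0,"az": 0}
  ]
}}

```text
time_s: 16.63
tcp_pos: [0.5565, -0.295, 0.0896]
ee_rot: [[0.0, -0.053, -0.999], [-0.0, -0.999, 0.053], [-1.0, 0.0, -0.0]]
wrist_force: [0.3, 0.4, 0.1]
gripper_width: 0.206
```

Held at 0.205 (17.9 mm, on the flats). Lift gently.

Call:
{"fn": "play_rows", "kwargs": {
  "commands": [
    {"fingers": 1,"tx": -0.005,"ty": 0,"tz": 0,"ax": 0,"ay": 0,"az": 0},
    {"fingers": 1,"tx": -0.015,"ty": 0,"tz": 0,"ax": 0,"ay": 0,"az": 0},
    {"fingers": 1,"tx": -0.03,"ty": 0,"tz": 0,"ax": 0,"ay": 0,"az": 0},
    {"fingers": 1,"tx": -0.045,"ty": 0,"tz": 0,"ax": 0,"ay": 0,"az": 0},
    {"fingers": 1,"tx": -0.06,"ty": 0,"tz": 0,"ax": 0,"ay": 0,"az": 0}
  ]
}}

```text
time_s: 17.05
tcp_pos: [0.5564, -0.2948, 0.1356]
ee_rot: [[-0.0, -0.053, -0.999], [0.0, -0.999, 0.053], [-1.0, -0.0, 0.0]]
wrist_force: [-0.2, -0.7, -7.6]
gripper_width: 0.2
```

Call:
{"fn": "play_rows", "kwargs": {
  "commands": [
    {"fingers": 1,"tx": -0.02,"ty": 0,"tz": 0,"ax": 0,"ay": 0,"az": 0},
    {"fingers": 1,"tx": -0.045,"ty": 0,"tz": 0,"ax": 0,"ay": 0,"az": 0},
    {"fingers": 1,"tx": -0.07,"ty": 0,"tz": 0,"ax": 0,"ay": 0,"az": 0},
    {"fingers": 1,"tx": -0.09,"ty": 0,"tz": 0,"ax": 0,"ay": 0,"az": 0},
    {"fingers": 1,"tx": -0.1,"ty": 0,"tz": 0,"ax": 0,"ay": 0,"az": 0}
  ]
}}

```text
time_s: 17.47
tcp_pos: [0.5575, -0.2953, 0.2134]
ee_rot: [[0.005, -0.053, -0.999], [-0.002, -0.999, 0.053], [-1.0, 0.002, -0.005]]
wrist_force: [0.5, -0.2, -6.8]
gripper_width: 0.202
```

```bash
python3 - <<'E'
from h import *
s=r.sense(); print(s['wrist_force'])
go([.5896,.2694,.22],-104.65)
E
```

```text
[ 0.47776272 -0.24750439 -6.78448097]
t=17.47 tcp [ 0.5575 -0.2953  0.2134] jaw -93.03 j6 100.2 w 0.202
shift [-0.0099 -0.7541 -0.0029] turn [ 0.0645 -0.0018 -0.0003] rows >=13.6 / 1.6
```

Payload 7 N, as expected (die + ring). Carry across at a die-face height of ~0.158, well above the tiles (0.08).

Call:
{"fn": "play_rows", "kwargs": {
  "commands": [
    {"fingers": 1,"tx": 0,"ty": -0.01,"tz": 0,"ax": 0,"ay": 0,"az": 0},
    {"fingers": 1,"tx": 0,"ty": -0.03,"tz": 0,"ax": 0,"ay": 0,"az": 0},
    {"fingers": 1,"tx": 0,"ty": -0.06,"tz": 0,"ax": 0,"ay": 0,"az": 0},
    {"fingers": 1,"tx": 0,"ty": -0.095,"tz": 0,"ax": 0,"ay": 0,"az": 0},
    {"fingers": 1,"tx": 0,"ty": -0.13,"tz": 0,"ax": 0,"ay": 0,"az": 0}
  ]
}}

```text
time_s: 17.88
tcp_pos: [0.5603, -0.1953, 0.2077]
ee_rot: [[-0.004, -0.054, -0.999], [0.001, -0.999, 0.054], [-1.0, -0.001, 0.004]]
wrist_force: [-0.3, 0.3, -7.7]
gripper_width: 0.203
```

Call:
{"fn": "play_rows", "kwargs": {
  "commands": [
    {"fingers": 1,"tx": 0,"ty": -0.035,"tz": 0,"ax": 0,"ay": 0,"az": 0},
    {"fingers": 1,"tx": 0,"ty": -0.07,"tz": 0,"ax": 0,"ay": 0,"az": 0},
    {"fingers": 1,"tx": 0,"ty": -0.105,"tz": 0,"ax": 0,"ay": 0,"az": 0},
    {"fingers": 1,"tx": 0,"ty": -0.14,"tz": 0,"ax": 0,"ay": 0,"az": 0},
    {"fingers": 1,"tx": 0,"ty": -0.175,"tz": 0,"ax": 0,"ay": 0,"az": 0}
  ]
}}

```text
time_s: 18.3
tcp_pos: [0.5671, -0.064, 0.208]
ee_rot: [[-0.003, -0.053, -0.999], [0.001, -0.999, 0.053], [-1.0, -0.0, 0.003]]
wrist_force: [0.1, 0.1, -7.9]
gripper_width: 0.204
```

Call:
{"fn": "play_rows", "kwargs": {
  "commands": [
    {"fingers": 1,"tx": 0,"ty": -0.035,"tz": 0,"ax": 0,"ay": 0,"az": 0},
    {"fingers": 1,"tx": 0,"ty": -0.07,"tz": 0,"ax": 0,"ay": 0,"az": 0},
    {"fingers": 1,"tx": 0,"ty": -0.105,"tz": 0,"ax": 0,"ay": 0,"az": 0},
    {"fingers": 1,"tx": 0,"ty": -0.14,"tz": 0,"ax": 0,"ay": 0,"az": 0},
    {"fingers": 1,"tx": 0,"ty": -0.175,"tz": 0,"ax": 0,"ay": 0,"az": 0}
  ]
}}

```text
time_s: 18.72
tcp_pos: [0.5738, 0.0668, 0.208]
ee_rot: [[-0.003, -0.053, -0.999], [-0.0, -0.999, 0.053], [-1.0, 0.0, 0.003]]
wrist_force: [-0.0, 0.2, -8.2]
gripper_width: 0.203
```

Call:
{"fn": "play_rows", "kwargs": {
  "commands": [
    {"fingers": 1,"tx": 0,"ty": -0.035,"tz": 0,"ax": 0.01,"ay": 0,"az": 0},
    {"fingers": 1,"tx": 0,"ty": -0.07,"tz": 0,"ax": 0.02,"ay": 0,"az": 0},
    {"fingers": 1,"tx": 0,"ty": -0.105,"tz": 0,"ax": 0.04,"ay": 0,"az": 0},
    {"fingers": 1,"tx": 0,"ty": -0.135,"tz": 0,"ax": 0.055,"ay": 0,"az": 0},
    {"fingers": 1,"tx": 0,"ty": -0.16,"tz": 0,"ax": 0.0645,"ay": 0,"az": 0}
  ]
}}

```text
time_s: 19.13
tcp_pos: [0.5801, 0.187, 0.2078]
ee_rot: [[-0.003, -0.254, -0.967], [-0.001, -0.967, 0.254], [-1.0, 0.001, 0.003]]
wrist_force: [0.8, 0.5, -8.5]
gripper_width: 0.203
```

```bash
python3 - <<'E'
from h import *
s=r.sense(); print(s['wrist_force'])
go([.5896,.2694,.18],-104.65)
E
```

```text
[ 0.7943617  0.5458093 -8.4989986]
t=19.13 tcp [0.5801 0.187  0.2078] jaw -104.69 j6 42.3 w 0.203
shift [ 0.0369 -0.1095  0.0155] turn [-0.0002  0.001  -0.0005] rows >=2.1 / 0.0
```

Call:
{"fn": "play_rows", "kwargs": {
  "commands": [
    {"fingers": 1,"tx": 0,"ty": -0.03,"tz": 0.004,"ax": 0,"ay": 0,"az": 0},
    {"fingers": 1,"tx": 0,"ty": -0.06,"tz": 0.008,"ax": 0,"ay": 0,"az": 0},
    {"fingers": 1,"tx": 0,"ty": -0.085,"tz": 0.012,"ax": 0,"ay": 0,"az": 0},
    {"fingers": 1,"tx": 0,"ty": -0.1,"tz": 0.015,"ax": 0,"ay": 0,"az": 0},
    {"fingers": 1,"tx": 0,"ty": -0.105,"tz": 0.0155,"ax": 0,"ay": 0,"az": 0}
  ]
}}

```text
time_s: 19.55
tcp_pos: [0.5898, 0.2658, 0.2083]
ee_rot: [[-0.002, -0.251, -0.968], [-0.0, -0.968, 0.251], [-1.0, 0.001, 0.001]]
wrist_force: [0.9, 0.4, -7.9]
gripper_width: 0.209
```

Call:
{"fn": "play_rows", "kwargs": {
  "commands": [
    {"fingers": 1,"tx": 0.01,"ty": 0,"tz": 0,"ax": 0,"ay": 0,"az": 0},
    {"fingers": 1,"tx": 0.02,"ty": 0,"tz": 0,"ax": 0,"ay": 0,"az": 0},
    {"fingers": 1,"tx": 0.03,"ty": 0,"tz": 0,"ax": 0,"ay": 0,"az": 0},
    {"fingers": 1,"tx": 0.03,"ty": 0,"tz": 0,"ax": 0,"ay": 0,"az": 0},
    {"fingers": 1,"tx": 0.03,"ty": 0,"tz": 0,"ax": 0,"ay": 0,"az": 0}
  ]
}}

```text
time_s: 19.97
tcp_pos: [0.5902, 0.2622, 0.1859]
ee_rot: [[-0.002, -0.254, -0.967], [-0.002, -0.967, 0.254], [-1.0, 0.002, 0.002]]
wrist_force: [-0.3, -0.0, -7.3]
gripper_width: 0.204
```

Call:
{"fn": "play_rows", "kwargs": {
  "commands": [
    {"fingers": 1,"tx": 0,"ty": 0,"tz": 0,"ax": 0,"ay": 0,"az": 0},
    {"fingers": 1,"tx": 0,"ty": 0,"tz": 0,"ax": 0,"ay": 0,"az": 0},
    {"fingers": 1,"tx": 0,"ty": 0,"tz": 0,"ax": 0,"ay": 0,"az": 0}
  ]
}}

```text
time_s: 20.22
tcp_pos: [0.591, 0.2634, 0.1877]
ee_rot: [[0.001, -0.253, -0.967], [0.001, -0.967, 0.253], [-1.0, -0.001, -0.001]]
wrist_force: [0.5, 0.4, -8.1]
gripper_width: 0.201
```

```bash
python3 - <<'E'
from h import *
import pickle
go([.5896,.2694,.1126],-104.65)
s=r.sense(); c=np.array(s['tcp_pos']); p=viewer.capture('wrist'); zb=c[2]-.0546+.012; pickle.dump((p,s),open('w6.pkl','wb')); save(p,'w6')
print('die top fit wrist',fit(p,s,c[0],c[1],-.255,[(zb,.0485)],R=.01))
for n in('top','scene'):
    q=viewer.capture(n); save(q,n+'6'); pickle.dump((q,None),open(n+'6.pkl','wb'))
    print(n,fit(q,None,c[0],c[1],-.255,[(zb,.0485)],.7,R=.012),'mould',fit(q,None,.59,.269,-.257,[(.048,.066)],.7,R=.01) if n=='scene' else '')
E
```

```text
t=20.22 tcp [0.591  0.2634 0.1877] jaw -104.68 j6 37.0 w 0.201
shift [ 0.1001 -0.0072  0.0039] turn [-0.0001 -0.0002  0.0002] rows >=1.8 / 0.0
die top fit wrist (array([ 0.59617655,  0.26173158, -0.25583864]), np.float64(-118.31711827618282))
top (array([ 0.59521547,  0.25141431, -0.25900622]), np.float64(-137.6795539844966)) mould 
scene (array([ 0.59272493,  0.26396583, -0.25163733]), np.float64(-103.51956802359872)) mould (array([ 0.59130233,  0.2702461 , -0.26074499]), np.float64(-137.20476829418823))
```

View pics/w6.png

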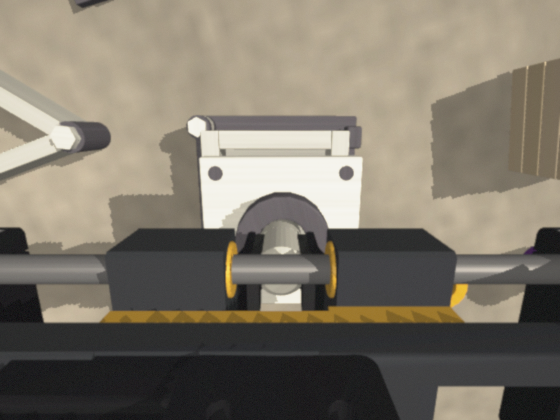

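The die hangs level in the jaws with the ring seated, over the mould (far rim bar visible at (275,138)). The scene camera's die-to-mould offset (−1.4, +6.3 mm) agrees with the TCP figures. Correct laterally, then lower.

Call:
{"fn": "play_rows", "kwargs": {
  "commands": [
    {"fingers": 1,"tx": 0,"ty": -0.0035,"tz": 0.002,"ax": 0,"ay": 0,"az": 0},
    {"fingers": 1,"tx": 0,"ty": -0.007,"tz": 0.004,"ax": 0,"ay": 0,"az": 0},
    {"fingers": 1,"tx": 0.015,"ty": -0.007,"tz": 0.004,"ax": 0,"ay": 0,"az": 0},
    {"fingers": 1,"tx": 0.03,"ty": -0.007,"tz": 0.004,"ax": 0,"ay": 0,"az": 0},
    {"fingers": 1,"tx": 0.045,"ty": -0.007,"tz": 0.004,"ax": 0,"ay": 0,"az": 0}
  ]
}}

```text
time_s: 20.78
tcp_pos: [0.5885, 0.2693, 0.1516]
ee_rot: [[-0.001, -0.253, -0.967], [-0.001, -0.967, 0.253], [-1.0, 0.001, 0.001]]
wrist_force: [-0.4, 0.5, -7.9]
gripper_width: 0.203
```

Call:
{"fn": "play_rows", "kwargs": {
  "commands": [
    {"fingers": 1,"tx": 0.012,"ty": 0,"tz": 0,"ax": 0,"ay": 0,"az": 0},
    {"fingers": 1,"tx": 0.024,"ty": 0,"tz": 0,"ax": 0,"ay": 0,"az": 0},
    {"fingers": 1,"tx": 0.034,"ty": 0,"tz": 0,"ax": 0,"ay": 0,"az": 0},
    {"fingers": 1,"tx": 0.04,"ty": 0,"tz": 0,"ax": 0,"ay": 0,"az": 0},
    {"fingers": 1,"tx": 0.042,"ty": 0,"tz": 0,"ax": 0,"ay": 0,"az": 0}
  ]
}}

```text
time_s: 21.2
tcp_pos: [0.5888, 0.269, 0.1205]
ee_rot: [[-0.002, -0.253, -0.967], [-0.001, -0.967, 0.253], [-1.0, 0.002, 0.001]]
wrist_force: [-0.7, 0.1, -7.9]
gripper_width: 0.203
```

Call:
{"fn": "play_rows", "kwargs": {
  "commands": [
    {"fingers": 1,"tx": 0,"ty": 0,"tz": 0,"ax": 0,"ay": 0,"az": 0},
    {"fingers": 1,"tx": 0,"ty": 0,"tz": 0,"ax": 0,"ay": 0,"az": 0},
    {"fingers": 1,"tx": 0,"ty": 0,"tz": 0,"ax": 0,"ay": 0,"az": 0},
    {"fingers": 1,"tx": 0,"ty": 0,"tz": 0,"ax": 0,"ay": 0,"az": 0}
  ]
}}

```text
time_s: 21.53
tcp_pos: [0.5895, 0.2696, 0.1226]
ee_rot: [[0.001, -0.253, -0.967], [0.001, -0.967, 0.253], [-1.0, -0.001, -0.001]]
wrist_force: [0.6, -0.5, -7.7]
gripper_width: 0.203
```

```bash
python3 - <<'E'
from h import *
go([.5896,.2694,.1126],-104.7); print(np.round(r.sense()['ee_rot'],4),r.sense()['wrist_force'])
E
```

```text
t=21.53 tcp [0.5895 0.2696 0.1226] jaw -104.65 j6 36.5 w 0.203
shift [ 0.0133  0.0002 -0.0002] turn [ 0.0003 -0.0003  0.0004] rows >=0.2 / 0.0
[[ 1.200e-03 -2.530e-01 -9.675e-01]
 [ 8.000e-04 -9.675e-01  2.530e-01]
 [-1.000e+00 -1.100e-03 -1.000e-03]] [ 0.56801897 -0.5126432  -7.67315238]
```

Down the last 10 mm slowly, then settle.

Call:
{"fn": "play_rows", "kwargs": {
  "commands": [
    {"fingers": 1,"tx": 0.003,"ty": 0,"tz": 0,"ax": 0,"ay": 0,"az": 0},
    {"fingers": 1,"tx": 0.006,"ty": 0,"tz": 0,"ax": 0,"ay": 0,"az": 0},
    {"fingers": 1,"tx": 0.009,"ty": 0,"tz": 0,"ax": 0,"ay": 0,"az": 0},
    {"fingers": 1,"tx": 0.011,"ty": 0,"tz": 0,"ax": 0,"ay": 0,"az": 0},
    {"fingers": 1,"tx": 0.0125,"ty": 0,"tz": 0,"ax": 0,"ay": 0,"az": 0}
  ]
}}

```text
time_s: 21.95
tcp_pos: [0.5889, 0.2693, 0.112]
ee_rot: [[-0.001, -0.253, -0.967], [-0.0, -0.967, 0.253], [-1.0, 0.001, 0.0]]
wrist_force: [1.1, 0.4, -7.8]
gripper_width: 0.202
```

Call:
{"fn": "play_rows", "kwargs": {
  "commands": [
    {"fingers": 1,"tx": 0,"ty": 0,"tz": 0,"ax": 0,"ay": 0,"az": 0},
    {"fingers": 1,"tx": 0,"ty": 0,"tz": 0,"ax": 0,"ay": 0,"az": 0},
    {"fingers": 1,"tx": 0,"ty": 0,"tz": 0,"ax": 0,"ay": 0,"az": 0},
    {"fingers": 1,"tx": 0,"ty": 0,"tz": 0,"ax": 0,"ay": 0,"az": 0},
    {"fingers": 1,"tx": 0,"ty": 0,"tz": 0,"ax": 0,"ay": 0,"az": 0}
  ]
}}

```text
time_s: 22.37
tcp_pos: [0.5892, 0.2694, 0.1126]
ee_rot: [[0.0, -0.253, -0.967], [0.0, -0.967, 0.253], [-1.0, -0.0, -0.0]]
wrist_force: [0.2, 0.1, -9.2]
gripper_width: 0.204
```

Call:
{"fn": "play_rows", "kwargs": {
  "commands": [
    {"fingers": 1,"tx": 0,"ty": 0,"tz": 0,"ax": 0,"ay": 0,"az": 0},
    {"fingers": 1,"tx": 0,"ty": 0,"tz": 0,"ax": 0,"ay": 0,"az": 0},
    {"fingers": 1,"tx": 0,"ty": 0,"tz": 0,"ax": 0,"ay": 0,"az": 0},
    {"fingers": 1,"tx": 0,"ty": 0,"tz": 0,"ax": 0,"ay": 0,"az": 0},
    {"fingers": 1,"tx": 0,"ty": 0,"tz": 0,"ax": 0,"ay": 0,"az": 0}
  ]
}}

```text
time_s: 22.78
tcp_pos: [0.5891, 0.2694, 0.1125]
ee_rot: [[0.0, -0.253, -0.967], [0.0, -0.967, 0.253], [-1.0, -0.0, -0.0]]
wrist_force: [0.7, -0.4, -8.7]
gripper_width: 0.205
```

```bash
python3 - <<'E'
from h import *
go([.5896,.2694,.1126],-104.75); s=r.sense();print(s['wrist_force'],np.abs(s['joint_velocities']).max())
c=np.array(s['tcp_pos']); zf=c[2]-.0546; p=viewer.capture('wrist')
d,f=fit(p,s,c[0],c[1],-.257,[(zf+.012,.0485)],R=.01); print('wrist die',d,f)
q=viewer.capture('scene')
d,f=fit(q,None,c[0],c[1],-.257,[(zf+.012,.0485)],.7,R=.008); print('scene die',d,f)
im=cv2.resize(q['image'][290:420,330:500],None,fx=4,fy=4,interpolation=2)[:,:,::-1]
w=cv2.resize(p['image'][90:330,150:410],None,fx=2,fy=2)[:,:,::-1]
h=min(im.shape[0],w.shape[0]); out=np.hstack([im[:h],w[:h]]); out=cv2.resize(out,(800,int(800*h/out.shape[1]))); cv2.imwrite('pics/fin.png',out)
E
```

```text
t=22.78 tcp [0.5891 0.2694 0.1125] jaw -104.66 j6 36.5 w 0.205
shift [-0.0001 -0.0002 -0.0006] turn [ 0.0005 -0.      0.    ] rows >=0.0 / 0.0
[ 0.68986427 -0.41204511 -8.6959462 ] 0.07320391504333905
wrist die [ 0.5838677   0.25936201 -0.20627657] -109.30301855878264
scene die [ 0.59011074  0.26970293 -0.24718249] -105.12504578748828
```

View pics/fin.png

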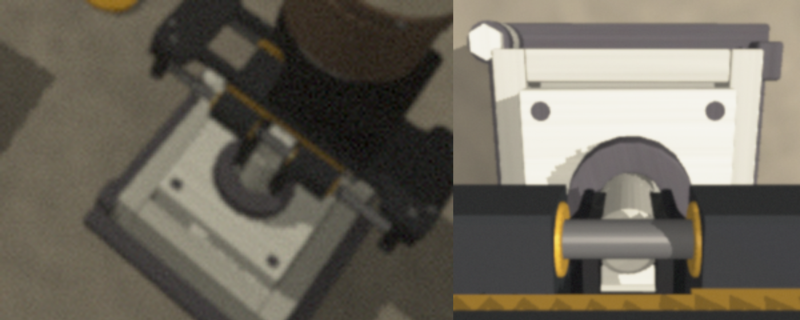

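Final view: the die sits squarely inside the rim bars, with die edges at 521 and 735 and bar edges at 527 and 730. The gap is even on both sides and the ring is flat around the spigot. The wrist fit of the white die over the pale rim locked onto wrong edges at its search limit, so I discard it. The TCP and scene figures agree. Handing in.

```bash
python3 -c "
from h import *
print(job.finish_job()); s=r.sense(); print(s['time_s'],s['tcp_pos'],s['gripper_width'])"
```

```text
the job is handed in; nothing more can be done
None
the job is handed in; nothing more can be done
```

I handed the job in at about 23 s, with the arm still holding the die and ring over the mould. No verdict came back.

**Ring:** I lowered the steel ring over the spigot until I felt contact, at the height where it should seat. Then I let go. The camera showed it flat and within about 1 mm of centre.

**Carry:** I gripped the die on its flats (jaws 17.9 mm apart). It travelled with its face about 0.15 m above the bench, well over the 80 mm tile pack. No wrist force showed a knock on the way. I did not re-measure the positions of the tiles, cup and brass ring afterwards.

**Final position over the mould:**

| Check | Result |
|---|---|
| Face above the rim | about 10 mm |
| Off centre | about 0.5 mm by arm position, 0.6 mm by the scene camera |
| Square to the frame | within 0.1° by arm position, 0.6° by the scene camera |
| Tool level | within 0.1° |
| Movement | arm at rest (joint speeds below 0.1 °/s) |
| Load in the jaws | about 8–9 N; expected about 7 N for die and ring |

**Checks that failed or disagreed:**
- The last wrist-camera fit of the white die over the pale rim put the die about 11 mm off, at the edge of its search range. I discarded it because the picture itself showed even gaps left and right.
- The top camera's fits were also wrong for the ring on the bench and for the die in the air. I did not use them.

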